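Set a sensor bracket against its stop and clamp it

TASK

Slide the loose sensor bracket along its slotted foot until its upright bears on the tip of the stop screw that marks its position, and press it home on the screw with about 6 N for half a second, never more than 10 N. Then let go and, with the bracket still touching the screw, swing the clamp lever clockwise as far as it goes to lock it. Leave the bracket flat on its plate, let go of everything, and disturb nothing else on the bench.

Things in the scene. Friction and masses are not known exactly. Their poses are not given: they have to be found in the camera images.
- fixture: Fixed grey base plate 300 x 130 x 12 mm on the bench. Origin: centre of its underside; x along its length towards the stop, y across, z up. The bracket slides along x between two low guide strips (19 mm above the bench, 2.5 mm play each side). The dark stop block is at x = 105 to 129 mm, 50 mm wide, 67 mm high. Position and yaw vary.
- stop_screw: Stop screw: steel rod 12 mm thick along the fixture's x, at y = 0, 48 mm above the bench, sticking 55 to 71 mm out of the stop block towards the bracket. Origin: centre of its tip, axes parallel to the fixture's. It does not yield; it must not be pressed with more than 10 N. Once the bracket bears on it, the push reaches it, less 0 to 4 N of the bracket's friction; a gripped bracket gives about 0.4 mm per newton.
- bracket_grip (a point): Grip centre of the bracket's upright, 57 mm above the bench; x towards the stop. The upright is 18 mm thick in x, 40 mm wide in y, top 82 mm above the bench. A sensor barrel, 18 mm thick, runs through it along x at 70 mm height (30 mm behind, 24 to 32 mm in front): grip the two narrow edges, across y (40 mm).
- bracket_face (a point): The point of the bracket's upright that meets the tip of the stop screw: centre of its front face (9 mm in x from the grip point), 48 mm above the bench, axes as the bracket's.
- lever_axis (a point): Vertical axis of the clamp lever, on the fixture's centre line at x = -75 mm, at the plate's top face (12 mm above the bench). The dark hub is 26 mm wide and ends 42 mm above the bench; the clamp pad under it keeps the bracket's foot from lifting.
- lever_grip (a point): The upright black grip pin at the lever's outer end, 16 mm thick, from 30 to 85 mm above the bench; the point is on its axis 67 mm above the bench, 75 mm from the lever's axis. Below it the lever arm, 12 mm wide, is at 30 to 38 mm height. The pin turns with the lever.
- lever (a joint): Clamp lever angle, rad. At 0 (loose) it points along the fixture's -x, away from the stop; it grows clockwise seen from above, the pin moving towards the fixture's +y; 1.4 is fully tight, at its end stop. Starts at 0 to 0.25. Stiff (8 N or more at the pin), stays where left; the pad grips the foot from about 0.9 rad.
- fitting_a: brass hose fitting, 24 mm wide, 40 mm high, standing on a corner of the base plate; leave alone
- fitting_b: steel hose fitting, 29 mm wide, 48 mm high, standing on the bench; leave alone
- lock_nut: steel ring nut, 22 mm wide, 9 mm high, lying on a corner of the base plate; leave alone
- spanner: steel spanner, 170 mm long, lying flat on the bench beyond the base plate; leave alone
- cleaner: closed bottle, 52 mm wide, 130 mm high; leave alone
- parts_tray: grey parts tray, 120 x 180 x 35 mm; leave alone
- gauge_puck: steel disc, 44 mm wide, 22 mm high; leave alone
- bracket: Loose aluminium bracket, 0.3 to 0.6 kg, sliding with 1 to 4 N friction; it jams if pushed high up or askew. Origin: under its upright's centre on the plate (12 mm above the bench), x towards the stop. Its foot, 60 mm wide, 8 mm thick, reaches 140 mm behind the upright's centre and 25 mm in front, with a slot 85 x 14 mm around the clamp stud. It starts 25 to 70 mm short of the screw.
Mind the look-alikes: they are no part of the job. What is shaped like the bracket but blue, red or yellow is not meant.

How it is judged (in metres and radians):
On the way, in this order (a step that is already met when the one before it is completed fails the run):
1. the bracket is pressed home against the stop screw with more than 3 N (and never over 10 N) for 0.3 s, the lever still loose (below 0.6 rad) (x of bracket_face in the frame of stop_screw between -0.0018 and 0.0018 m and contact force between bracket and stop_screw above 3 N and value of joint lever below 0.6 rad), for 0.3 s.
2. the bracket let go, its face still at the screw's tip, lever loose (x of bracket_face in the frame of stop_screw between -0.0018 and 0.0018 m and contact force between the fingers and bracket below 0.1 N and value of joint lever below 0.6 rad), for 0.2 s.
3. the lever is turned tight (beyond 1.28 rad), the bracket at the screw's tip (x of bracket_face in the frame of stop_screw between -0.0018 and 0.0018 m and value of joint lever above 1.28 rad), for 0.2 s.
At the end, for the whole second after the job is handed in: The front face of the bracket's upright is within 1.8 mm of the stop screw's tip, the bracket is flat (tilt below 0.04 rad), in line with the plate (0.05 rad) and at rest, and the lever is beyond 1.28 rad of its 1.4 rad (all of step 3 and angle between bracket_grip's own z axis and vertical below 0.04 rad and linear speed of bracket below 0.01 m/s and angle between the x axis of bracket_grip and the x axis of fixture, either way round below 0.05 rad); the robot touches nothing.
It fails at once if the bracket is pressed on the stop screw with more than 10 N (contact force between bracket and stop_screw above 10 N).
It fails at once if the bracket is tipped more than 0.15 rad (angle between bracket_grip's own z axis and vertical above 0.15 rad).
It fails at once if a bystander is moved more than 25 mm (distance of any of fitting_a, fitting_b, lock_nut, spanner, cleaner, parts_tray, gauge_puck from where it was at the start of the episode above 0.025 m).
It also fails if it takes over 69 s, if anything falls off the work surface, if the arm or the gripper's body presses on something with over 40 N, if the wrist force passes 120 N, or if a joint passes its speed limit or range.

ROBOT

A 6-joint arm with a two-finger parallel gripper is mounted at the origin on the work surface. World frame = base frame: x ahead of the robot, y to its left, z up, the work surface at z = 0. Lengths are in mm, angles in rad, forces in N, time in s.
With the tool pointing down it reaches from about 350 to 875 mm from the base axis. Payload 4.2 kg.
Tool frame: the origin (TCP) lies midway between the tips of the shut fingers; the grasp point (between the pads) lies 19 mm behind it (arm.grip_point_offset is the z of the grasp point in the tool frame, in mm); z points along the fingers, x is the direction in which the jaws open and shut, and the axes are right-handed (so a half turn about z gives the same grasp; the last joint's range is limited). The gripper opens to 85 mm and grips with 20 to 120 N. Pads are 22 mm wide; open, the fingers measure 114 mm over their backs; the gripper's body (76 mm by 85 mm) begins 54 mm behind the grasp point. The pads swing forward as they close: fully open they stand 13 mm farther back than shut.
Start: joints at [-0.961, 0.385, 0.008, 0, -1.194, -0.259], TCP at [214.795, -586.909, 231.312] pointing down, gripper open.
Joint ranges: [-3.14, 3.14], [-1.21, 2.06], [-1.07, 1.41], [-3.16, 2.05], [-2.99, -0.16], [-3.1, 3.1]. Speed limits (rad/s): [2.79, 2.79, 3.14, 3.14, 3.14, 3.14].

INTERFACE

Orientations are given as a unit quaternion [x, y, z, w].
In Python, from bench import arm gives the robot as it stands.
- The arm moves only by the shell command python3 -m jog 'ROWS'. ROWS is JSON, a list of rows, each an object of numbers: "hand": the finger opening in mm, from 0 to 85.4; "dx", "dy", "dz": the shift along the tool's x, y, z in mm; "rx", "ry", "rz": the turn, a rotation vector about the tool's x, y, z in rad. A call has 1 to 5 rows; each row shifts and turns the commanded pose from where the row before left it, along the tool's axes as they then stand; what a row does not reach is not made up. A row lasts 1/12 s, in which the tool goes at most 41.7 mm and 7.16 degrees, less where a joint would pass 70% of its speed; a pose out of reach is approached as far as the arm can. A call with a gripper value outside its range is refused whole. The fingers move at their own pace and stop on an object; the grip force is fixed at half the most. Time passes only in rows, so rows that do not move let the fingers close. It gives the time, the measured TCP pose, the force and the opening at its end, in the units of the state.
- arm.read_state(): the state, without advancing time (a new reading comes with each control period).
- arm.get_image(name): name is "scene" or "top"; returns a dict with "img" (420x560x3 uint8, red, green, blue), "depth" (420x560 float32, mm along the optical axis (not along the pixel's ray), 0 where there is no reading), "intrinsics" (3x3 intrinsics, pixels), "R" (3x3) and "t" (3): a world point X has camera coordinates R X + t. Camera axes: x right, y down, z forward; pixel columns grow to the right and rows downward; lengths in mm; the calibration is good to about 2 mm. A picture is of the moment at which its call begins.
- arm.job_done(): hands the job in, once; it reports no verdict.
The state is a dict: "clock": time; "joints": joint angles; "joint_vel": joint speeds; "joint_efforts": joint torques, N m; "position": TCP position; "ee_rot": TCP orientation; "contact_force": force on the tool from outside, world axes, zero at the start; "wrist_torque": the same for the moment, N m; "gripper_width": finger opening in mm.
Only numpy, scipy, OpenCV 4.12 (cv2) and the standard library are available. Lean on these libraries where they do the work, as an engineer would, in place of code of your own. Each camera call takes 0.05 s, during which the arm holds its last target.

## Working session

There is one attempt and no reset: what is moved stays moved. The work goes in short steps, Python scripts to look and compute and a shell command to move; the robot and the scene stay as the last step left them, time stands still between calls to the robot, and variables do not carry over. Pictures are saved under pics/ and viewed, and the job is handed in when it is done.

```bash
mkdir -p pics; ls; python3 - <<'E'
from bench import arm
import cv2,numpy as np
for n in ("top","scene"):
    d=arm.get_image(n); cv2.imwrite(f"pics/{n}0.png",d["img"][:,:,::-1]); np.savez(f"{n}0.npz",**d)
    print(n,d["intrinsics"].tolist(),d["R"].round(4).tolist(),np.round(d["t"],1).tolist())
print(arm.read_state(),arm.grip_point_offset)
E
```

```text
pics
top [[508.9125516820763, 0.0, 280.9246072232653], [0.0, 508.9125516820763, 199.26308781876526], [0.0, 0.0, 1.0]] [[0.0053, -0.9997, 0.0222], [-0.9994, -0.006, -0.0334], [0.0335, -0.022, -0.9992]] [-29.4, 535.7, 1305.8]
scene [[515.6537440738039, 0.0, 274.73124299966935], [0.0, 515.6537440738039, 206.92902368479474], [0.0, 0.0, 1.0]] [[-0.8764, 0.4816, 0.0011], [0.302, 0.5514, -0.7777], [-0.3752, -0.6812, -0.6287]] [503.9, -122.5, 1535.3]
{'clock': 0.1, 'joints': array([-9.61420023e-01,  3.85524032e-01,  6.78306815e-03, -4.26952909e-04,
       -1.19398963e+00, -2.58629844e-01]), 'joint_vel': array([ 4.35319722e-05, -1.74094620e-03,  3.17142591e-03,  2.91361677e-03,
        6.72227515e-04, -8.95011797e-04]), 'joint_efforts': array([-3.80067795e-04, -3.93319094e+01,  1.88929653e+01,  4.19795841e+00,
       -2.57647087e-03,  4.02936820e-06]), 'position': array([ 214.61099142, -586.45989026,  230.31342364]), 'ee_rot': array([ 5.72952154e-01,  8.19588222e-01,  5.19193094e-04, -8.39734063e-04]), 'contact_force': array([-0.12459845,  0.49093481,  0.09718536]), 'wrist_torque': array([ 0.02133616, -0.04033944, -0.02621933]), 'gripper_width': 85.17116841584996} -18.700000000000003
```

View pics/top0.png

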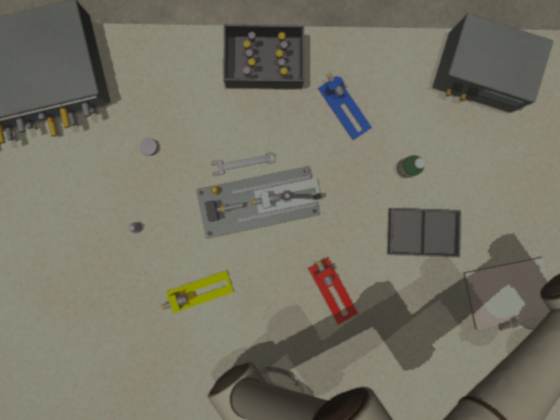

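View pics/scene0.png

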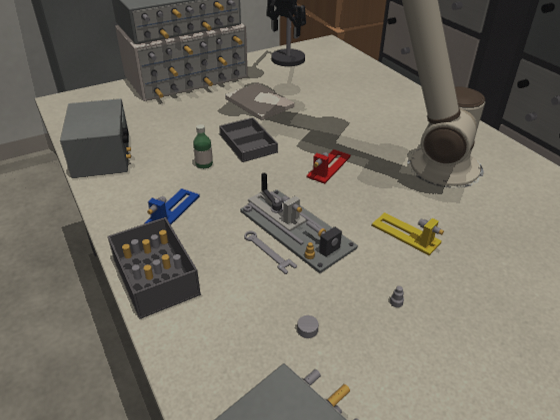

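```bash
python3 - <<'E'
import cv2,numpy as np
d=np.load("top0.npz"); im=d["img"][155:250,185:335,::-1]; cv2.imwrite("pics/top0z.png",cv2.resize(im,None,fx=5.2,fy=5.2,interpolation=cv2.INTER_CUBIC))
d=np.load("scene0.npz"); im=d["img"][165:275,230:365,::-1]; cv2.imwrite("pics/scene0z.png",cv2.resize(im,None,fx=5.4,fy=5.4,interpolation=cv2.INTER_CUBIC))
E
```

```text
(no output)
```

View pics/top0z.png

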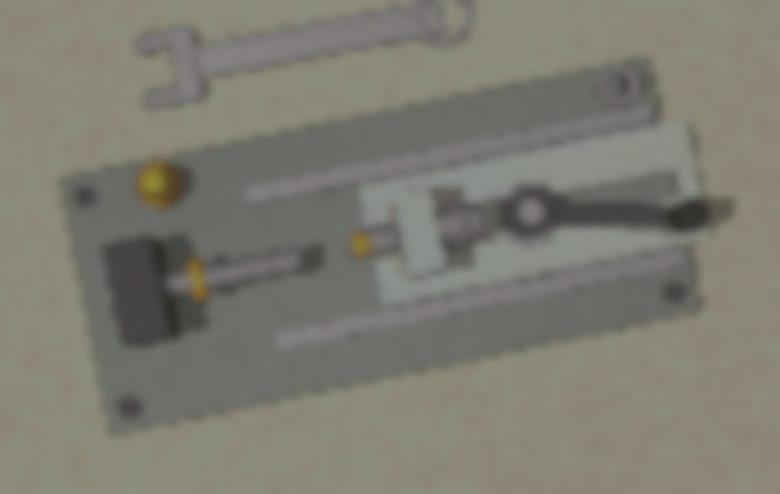

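View pics/scene0z.png

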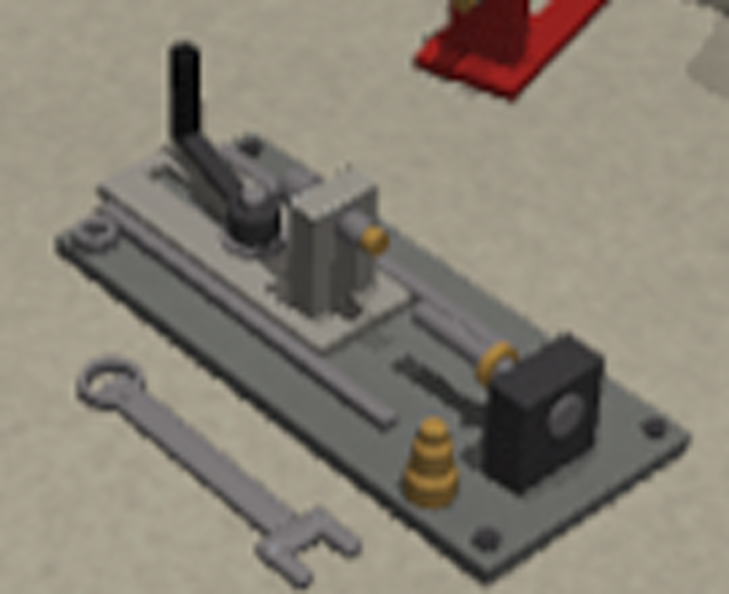

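```bash
cat > h.py <<'E'
import numpy as np
def ray(d,u,v,z):
    K,R,t=d["intrinsics"],d["R"],d["t"]
    c=-R.T@t; w=R.T@np.linalg.solve(K,[u,v,1.]); return c+w*(z-c[2])/w[2]
def zt(x,y): return (x+.5)/5.2+185-.5,(y+.5)/5.2+155-.5
def zs(x,y): return (x+.5)/5.4+230-.5,(y+.5)/5.4+165-.5
def proj(d,P):
    q=d["intrinsics"]@(d["R"]@np.array(P)+d["t"]); return q[:2]/q[2]
E
python3 - <<'E'
from h import *
import cv2
d=np.load("top0.npz"); s=np.load("scene0.npz")
hsv=cv2.cvtColor(d["img"],cv2.COLOR_RGB2LAB).astype(int)
for p in [(200,200),(230,215),(230,250),(290,170),(300,240),(190,190)]: print(p,d["img"][p[1],p[0]],hsv[p[1],p[0]])
# mask: not beige (b channel low)
m=((hsv[:,:,2]<132)).astype(np.uint8); m[:155]=0;m[250:]=0;m[:,:185]=0;m[:,335:]=0
m[:172,:285]=0 if False else m[:172,:285]
n,l,st,ce=cv2.connectedComponentsWithStats(m); k=1+st[1:,4].argmax(); print(st[k])
c,_=cv2.findContours((l==k).astype(np.uint8),0,2)
print(cv2.minAreaRect(max(c,key=len)))
cl=[(62,180),(650,58),(705,308),(110,432)]
C=np.array([ray(d,*zt(*p),12) for p in cl]); print(C.round(1)); 
print([np.linalg.norm(C[i]-C[i-1]).round(1) for i in range(4)])
cs=[(690,440),(487,582),(60,240),(255,140)]
D=np.array([ray(s,*zs(*p),12) for p in cs]); print(D.round(1));print([np.linalg.norm(D[i]-D[i-1]).round(1) for i in range(4)])
for Q in (C,D): print(Q.mean(0))
ex=(C[0]+C[3]-C[1]-C[2]); print("yaw",np.arctan2(ex[1],ex[0]))
ex=(D[0]+D[1]-D[2]-D[3]); print("yaw",np.arctan2(ex[1],ex[0]))
E
```

```text
(200, 200) [108 108 104] [116 127 130]
(230, 215) [109 111 105] [119 126 131]
(230, 250) [140 140 123] [148 125 137]
(290, 170) [111 111 103] [119 126 132]
(300, 240) [136 131 115] [140 127 137]
(190, 190) [140 139 123] [147 125 137]
[ 198  167  123   70 5111]
((260.07330322265625, 201.1382293701172), (48.633155822753906, 119.43574523925781), 78.25436401367188)
[[ 560.3  190.9   12. ]
 [ 622.9 -100.    12. ]
 [ 498.7 -127.8   12. ]
 [ 436.1  166.    12. ]]
[np.float64(126.7), np.float64(297.6), np.float64(127.3), np.float64(300.4)]
[[ 440.2  169.6   12. ]
 [ 567.2  199.7   12. ]
 [ 625.7  -93.6   12. ]
 [ 503.3 -118.6   12. ]]
[np.float64(295.0), np.float64(130.6), np.float64(299.1), np.float64(124.9)]
[529.50642177  32.26127792  12.        ]
[534.11615536  39.26939657  12.        ]
yaw 1.7819758118347393
yaw 1.7768889116307562
```

```bash
python3 - <<'E'
from h import *
import cv2
d=np.load("top0.npz"); s=np.load("scene0.npz")
lab=cv2.cvtColor(cv2.GaussianBlur(d["img"],(0,0),.8),cv2.COLOR_RGB2LAB)[:,:,2].astype(np.float32)
big=cv2.resize(lab,None,fx=4,fy=4,interpolation=cv2.INTER_CUBIC)
m=(big<134).astype(np.uint8); m[:4*155]=0;m[4*250:]=0;m[:,:4*190]=0;m[:,4*335:]=0
n,l,st,ce=cv2.connectedComponentsWithStats(m); k=1+st[1:,4].argmax()
mm=cv2.morphologyEx((l==k).astype(np.uint8),cv2.MORPH_OPEN,np.ones((45,45)))
c,_=cv2.findContours(mm,0,1)
c=max(c,key=len)
pts=np.array([ray(d,(x+.5)/4-.5,(y+.5)/4-.5,12)[:2] for x,y in c[:,0]],np.float32)
r=cv2.minAreaRect(pts); print(r)
cx,cy=r[0]; 
for yaw in (1.7765,):
  pass
yaw=np.deg2rad(r[2]); print(yaw, [yaw+i*np.pi/2 for i in (0,1)])
yaw=[a for a in (yaw,yaw+np.pi/2) if 1.5<a<2][0] if True else 0
np.save("fix.npy",[cx,cy,yaw])
R=np.array([[np.cos(yaw),-np.sin(yaw)],[np.sin(yaw),np.cos(yaw)]])
def W(x,y,z): return np.r_[np.array([cx,cy])+R@[x,y],z]
for dd,nm,(x0,y0,w,h),f in ((d,"top",(185,155,150,95),5.2),(s,"scene",(230,165,135,110),5.4)):
    im=cv2.resize(dd["img"][y0:y0+h,x0:x0+w,::-1],None,fx=f,fy=f,interpolation=cv2.INTER_CUBIC)
    P=lambda p:tuple(int(round(q)) for q in ((proj(dd,p)+.5-np.array([x0,y0]))*f-.5))
    def poly(ps,col): cv2.polylines(im,[np.array([P(p) for p in ps])],True,col,1)
    poly([W(a,b,12) for a,b in((150,65),(150,-65),(-150,-65),(-150,65))],(0,0,255))
    poly([W(a,b,67) for a,b in((105,25),(129,25),(129,-25),(105,-25))],(0,255,0))
    poly([W(-75+13*np.cos(t),13*np.sin(t),42) for t in np.linspace(0,6.2,20)],(255,0,0))
    cv2.imwrite(f"pics/ov_{nm}.png",im)
E
```

```text
((530.5379638671875, 27.267318725585938), (130.69097900390625, 312.4043884277344), 12.059847831726074)
0.21048405195311906 [np.float64(0.21048405195311906), np.float64(1.7812803787480156)]
```

View pics/ov_top.png

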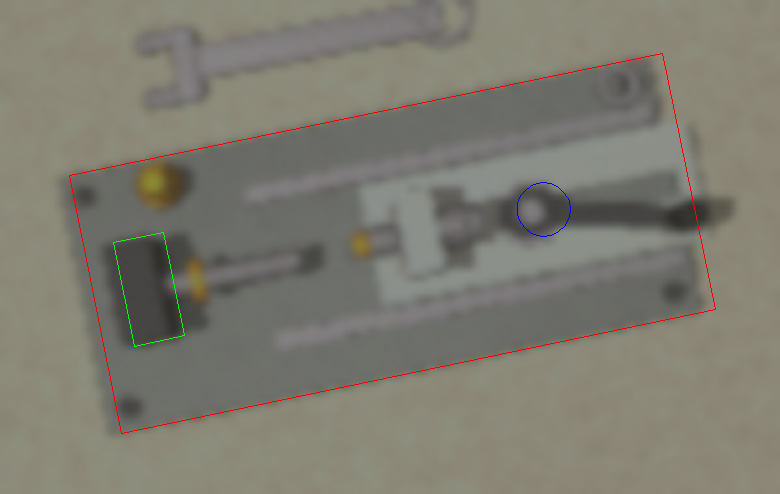

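View pics/ov_scene.png

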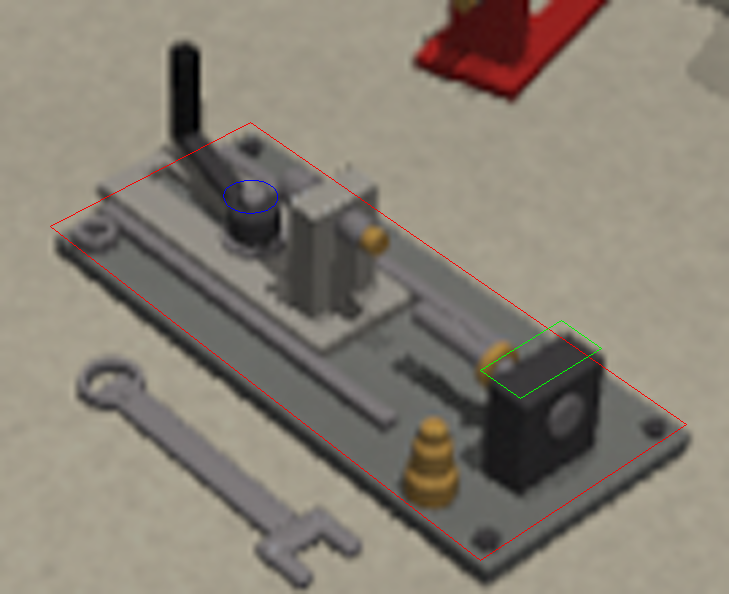

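```bash
cat > ov.py <<'E'
from h import *
import cv2,sys
def W(f,x,y,z):
    c,s=np.cos(f[2]),np.sin(f[2]); return np.array([f[0]+c*x-s*y,f[1]+s*x+c*y,z])
def draw(f,bx,L,tip,tag,src="0",by=0):
  for nm,(x0,y0,w,h),k in (("top",(185,155,150,95),5.2),("scene",(230,165,135,110),5.4)):
    dd=np.load(f"{nm}{src}.npz")
    im=cv2.resize(dd["img"][y0:y0+h,x0:x0+w,::-1],None,fx=k,fy=k,interpolation=cv2.INTER_CUBIC)
    P=lambda p:tuple(int(round(q)) for q in ((proj(dd,p)+.5-np.array([x0,y0]))*k-.5))
    def poly(ps,col): cv2.polylines(im,[np.array([P(W(f,*p)) for p in ps])],True,col,1)
    def rect(xa,xb,ya,yb,z,col): poly([(xa,ya,z),(xb,ya,z),(xb,yb,z),(xa,yb,z)],col)
    def circ(x,y,r,z,col): poly([(x+r*np.cos(t),y+r*np.sin(t),z) for t in np.linspace(0,6.1,20)],col)
    rect(-150,150,-65,65,12,(0,0,255)); rect(105,129,-25,25,67,(0,255,0)); circ(-75,0,13,42,(255,0,0))
    rect(tip,105,-6,6,48,(255,255,0))
    rect(bx-9,bx+9,by-20,by+20,82,(255,0,255)); rect(bx-140,bx+25,by-30,by+30,20,(0,255,255))
    circ(-75-75*np.cos(L),75*np.sin(L),8,85,(0,128,255)); circ(-75-75*np.cos(L),75*np.sin(L),8,30,(0,128,255))
    cv2.imwrite(f"pics/{tag}_{nm}.png",im)
E
python3 - <<'E'
from ov import *
f=(531,32,1.779)
t=np.load("top0.npz"); s=np.load("scene0.npz")
def F(p): 
    c,si=np.cos(f[2]),np.sin(f[2]); a=np.array(p[:2])-f[:2]; return (c*a[0]+si*a[1],-si*a[0]+c*a[1])
for nm,p,z in (("pin",(688,215),85),("hub",(530,210),42),("upr",(420,228),82),("tip",(302,262),48),("footfront",(370,245),20),("footrear",(688,170),20)): print(nm,np.round(F(ray(t,*zt(*p),z)),1))
for nm,p,z in (("pin",(185,48),85),("hub",(253,193),42),("upr",(333,196),82),): print(nm,np.round(F(ray(s,*zs(*p),z)),1))
draw(f,-20,.1,40,"a")
E
```

```text
pin [-143.6   19.2]
hub [-73.1   0.5]
upr [-19.2  -0.2]
tip [39.7  3.2]
footfront [6.6 0.8]
footrear [-154.6   -3.9]
pin [-147.2   17.6]
hub [-80.5   3.9]
upr [-16.7  -3.2]
```

View pics/a_top.png

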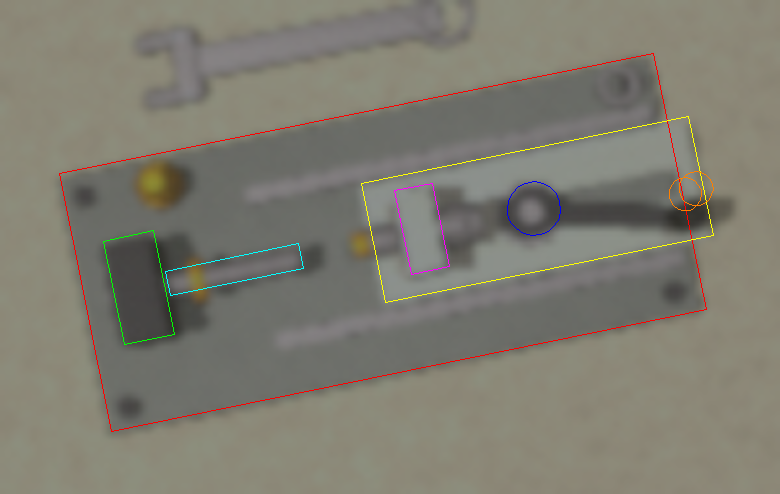

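View pics/a_scene.png

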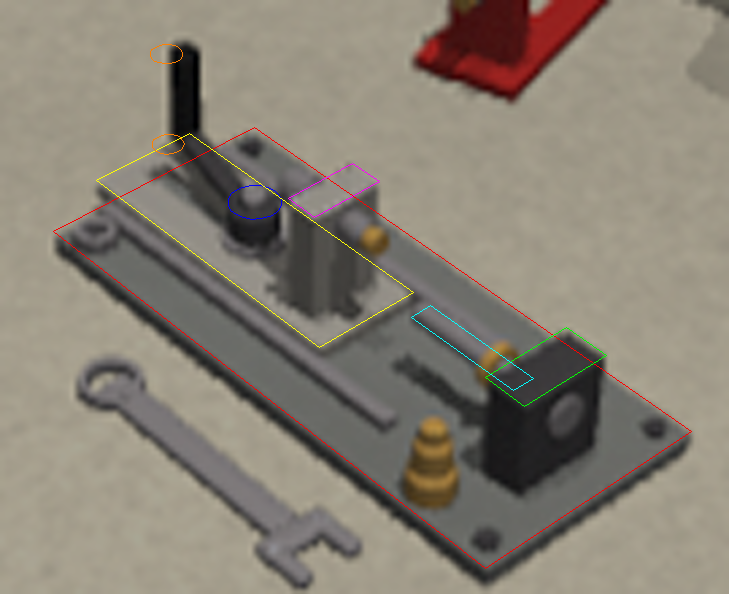

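```bash
python3 -m jog '[{"rz":-0.119},{"rz":-0.119},{"rz":-0.119},{"rz":-0.119},{"rz":-0.119}]'; python3 -m jog '[{"rz":-0.119},{"rz":-0.119},{"rz":-0.119},{"rz":-0.119},{"rz":-0.119}]';python3 -m jog '[{"rz":-0.119},{"rz":-0.119},{"dz":0}]'
cat >> ov.py <<'E'
from scipy.spatial.transform import Rotation as Rn
FX=(530.5,32,1.779)
def rel(target,f=FX):
    from bench import arm
    st=arm.read_state(); R=Rn.from_quat(st["ee_rot"]).as_matrix()
    print("clk",st["clock"],"pos",st["position"].round(1),"yaw_x",np.arctan2(R[1,0],R[0,0]).round(4),"zax",R[:,2].round(3))
    print("want",np.round(target,1),"tool delta",(R.T@(np.array(target)-st["position"])).round(1),"force",st["contact_force"].round(2),"w",round(st["gripper_width"],1))
    c,s=np.cos(f[2]),np.sin(f[2]);F=st["contact_force"]; a=st["position"]-np.array([f[0],f[1],0])
    print("fixture frame pos",np.round([c*a[0]+s*a[1],-s*a[0]+c*a[1]],1),"force",np.round([c*F[0]+s*F[1],-s*F[0]+c*F[1]],2))
E
python3 -c "
from ov import *
rel(W(FX,-19,0,120)); print('want yaw',FX[2]+np.pi/2-2*np.pi)"
```

```text
clk 0.1 pos [ 214.6 -586.5  230.3] yaw_x 1.9214 zax [-0.001  0.002 -1.   ]
want [534.4  13.4 120. ] tool delta [453.3 506.4 111.2] force [-0.12  0.49  0.1 ] w 85.2
fixture frame pos [-539.8  436.9] force [0.51 0.02]
want yaw -2.9333889803846898$[0]: bad value
$[0]: bad value
$[0]: bad value
```

```bash
python3 -m jog '[{"hand":85,"dx":0,"dy":0,"dz":0,"rx":0,"ry":0,"rz":-0.119}]'; python3 -m jog --help | head -30
```

```text
clock: 0.18
position: [214.7, -586.5, 230.5]
ee_rot: [0.522, 0.853, 0.0, -0.001]
contact_force: [0.2, 0.3, 0.6]
gripper_width: 84.9invalid input: not JSON, or not a number
```

```bash
python3 -m jog '[{"hand":85,"rz":-0.119},{"hand":85,"rz":-0.119},{"hand":85,"rz":-0.119},{"hand":85,"rz":-0.119},{"hand":85,"rz":-0.119}]'
```

```text
$[0]: bad value
```

```bash
python3 -m jog '[{"hand":85,"dx":0,"dy":0,"dz":0,"rx":0,"ry":0,"rz":-0.119},{"hand":85,"dx":0,"dy":0,"dz":0,"rx":0,"ry":0,"rz":-0.119},{"hand":85,"dx":0,"dy":0,"dz":0,"rx":0,"ry":0,"rz":-0.119},{"hand":85,"dx":0,"dy":0,"dz":0,"rx":0,"ry":0,"rz":-0.119},{"hand":85,"dx":0,"dy":0,"dz":0,"rx":0,"ry":0,"rz":-0.119}]'
python3 -m jog '[{"hand":85,"dx":0,"dy":0,"dz":0,"rx":0,"ry":0,"rz":-0.119},{"hand":85,"dx":0,"dy":0,"dz":0,"rx":0,"ry":0,"rz":-0.119},{"hand":85,"dx":0,"dy":0,"dz":0,"rx":0,"ry":0,"rz":-0.119},{"hand":85,"dx":0,"dy":0,"dz":0,"rx":0,"ry":0,"rz":-0.119},{"hand":85,"dx":0,"dy":0,"dz":0,"rx":0,"ry":0,"rz":-0.119}]'
python3 -m jog '[{"hand":85,"dx":0,"dy":0,"dz":0,"rx":0,"ry":0,"rz":-0.119},{"hand":85,"dx":0,"dy":0,"dz":0,"rx":0,"ry":0,"rz":0}]'
python3 -c "
from ov import *
rel(W(FX,-19,0,120)); print('want yaw',FX[2]+np.pi/2-2*np.pi)"
```

```text
clock: 0.6
position: [214.7, -586.6, 230.6]
ee_rot: [0.248, 0.969, 0.001, -0.0]
contact_force: [-1.0, -0.1, 0.0]
gripper_width: 84.9
clock: 1.02
position: [214.7, -586.6, 230.6]
ee_rot: [-0.047, 0.999, 0.001, -0.0]
contact_force: [-1.2, 0.4, 0.4]
gripper_width: 85.2
clock: 1.18
position: [214.7, -586.6, 230.7]
ee_rot: [-0.105, 0.994, 0.001, -0.0]
contact_force: [-0.6, 0.5, 0.0]
gripper_width: 84.9
clk 1.1833 pos [ 214.7 -586.6  230.7] yaw_x -2.9317 zax [-0.001  0.001 -1.   ]
want [534.4  13.4 120. ] tool delta [-437.8  520.1  111.2] force [-0.63  0.52  0.01] w 84.9
fixture frame pos [-540.   436.9] force [0.64 0.51]
want yaw -2.9333889803846898
```

```bash
R='x'; python3 -m jog '[{"hand":85,"dx":-22,"dy":26,"dz":0,"rx":0,"ry":0,"rz":0},{"hand":85,"dx":-22,"dy":26,"dz":0,"rx":0,"ry":0,"rz":0},{"hand":85,"dx":-22,"dy":26,"dz":0,"rx":0,"ry":0,"rz":0},{"hand":85,"dx":-22,"dy":26,"dz":0,"rx":0,"ry":0,"rz":0},{"hand":85,"dx":-22,"dy":26,"dz":0,"rx":0,"ry":0,"rz":0}]'
python3 -m jog '[{"hand":85,"dx":-22,"dy":26,"dz":0,"rx":0,"ry":0,"rz":0},{"hand":85,"dx":-22,"dy":26,"dz":0,"rx":0,"ry":0,"rz":0},{"hand":85,"dx":-22,"dy":26,"dz":0,"rx":0,"ry":0,"rz":0},{"hand":85,"dx":-22,"dy":26,"dz":0,"rx":0,"ry":0,"rz":0},{"hand":85,"dx":-22,"dy":26,"dz":0,"rx":0,"ry":0,"rz":0}]'
python3 -m jog '[{"hand":85,"dx":-22,"dy":26,"dz":0,"rx":0,"ry":0,"rz":0},{"hand":85,"dx":-22,"dy":26,"dz":0,"rx":0,"ry":0,"rz":0},{"hand":85,"dx":-22,"dy":26,"dz":0,"rx":0,"ry":0,"rz":0},{"hand":85,"dx":-22,"dy":26,"dz":0,"rx":0,"ry":0,"rz":0},{"hand":85,"dx":-22,"dy":26,"dz":0,"rx":0,"ry":0,"rz":0}]'
python3 -m jog '[{"hand":85,"dx":-22,"dy":26,"dz":0,"rx":0,"ry":0,"rz":0},{"hand":85,"dx":-22,"dy":26,"dz":0,"rx":0,"ry":0,"rz":0},{"hand":85,"dx":-22,"dy":26,"dz":0,"rx":0,"ry":0,"rz":0},{"hand":85,"dx":-22,"dy":26,"dz":0,"rx":0,"ry":0,"rz":0},{"hand":85,"dx":0,"dy":0,"dz":0,"rx":0,"ry":0,"rz":0}]'
python3 -c "
from ov import *
rel(W(FX,-19,0,120)); print('want yaw',FX[2]+np.pi/2-2*np.pi)"
```

```text
clock: 1.6
position: [295.8, -435.5, 231.0]
ee_rot: [-0.102, 0.995, 0.0, -0.0]
contact_force: [1.5, 0.2, -0.2]
gripper_width: 85.2
clock: 2.02
position: [376.6, -285.4, 231.3]
ee_rot: [-0.102, 0.995, 0.0, 0.0]
contact_force: [1.2, -0.4, -0.3]
gripper_width: 85.0
clock: 2.43
position: [457.4, -135.5, 231.4]
ee_rot: [-0.102, 0.995, 0.0, 0.0]
contact_force: [0.5, 0.7, 0.5]
gripper_width: 84.9
clock: 2.85
position: [524.3, -13.2, 230.8]
ee_rot: [-0.104, 0.995, 0.0, 0.001]
contact_force: [0.0, -0.3, -0.9]
gripper_width: 85.1
clk 2.85 pos [524.3 -13.2 230.8] yaw_x -2.9323 zax [ 0.001  0.    -1.   ]
want [534.4  13.4 120. ] tool delta [-15.3  23.9 110.9] force [ 0.01 -0.26 -0.92] w 85.1
fixture frame pos [-42.9  15.4] force [-0.25  0.05]
want yaw -2.9333889803846898
```

```bash
python3 -m jog '[{"hand":85,"dx":-15,"dy":24,"dz":30,"rx":0,"ry":0,"rz":0},{"hand":85,"dx":0,"dy":0,"dz":35,"rx":0,"ry":0,"rz":0},{"hand":85,"dx":0,"dy":0,"dz":35,"rx":0,"ry":0,"rz":0},{"hand":85,"dx":0,"dy":0,"dz":10,"rx":0,"ry":0,"rz":0},{"hand":85,"dx":0,"dy":0,"dz":0,"rx":0,"ry":0,"rz":0}]'
python3 - <<'E'
from ov import *
from bench import arm
rel(W(FX,-19,0,38))
for n in ("top","scene"): np.savez(f"{n}1.npz",**arm.get_image(n))
draw(FX,-19,.245,40,"b","1")
E
```

```text
clock: 3.27
position: [529.3, 8.6, 118.4]
ee_rot: [-0.103, 0.995, -0.001, -0.004]
contact_force: [-1.0, -0.1, 0.4]
gripper_width: 85.0
clk 3.2667 pos [529.3   8.6 118.4] yaw_x -2.9357 zax [-0.007 -0.002 -1.   ]
want [534.4  13.4  38. ] tool delta [-6.6  3.7 80.4] force [-0.99 -0.07  0.44] w 85.0
fixture frame pos [-22.6   6. ] force [0.14 0.99]
```

View pics/b_scene.png

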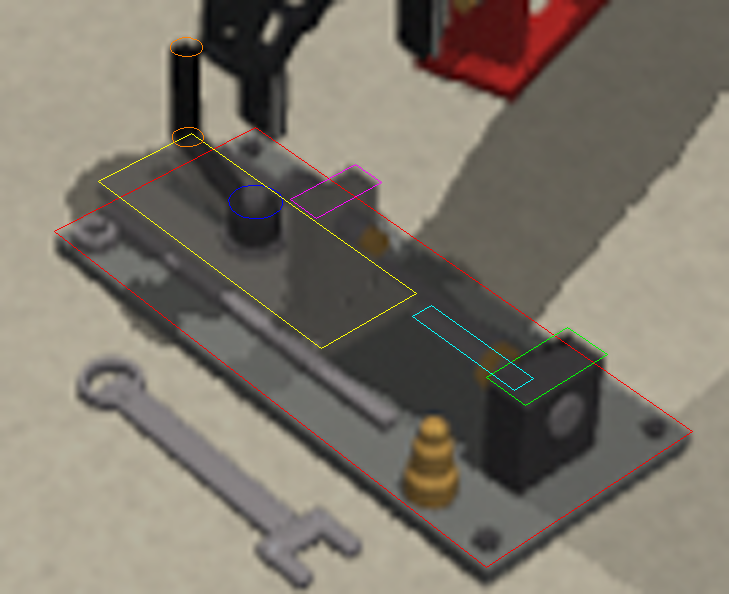

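View pics/b_top.png

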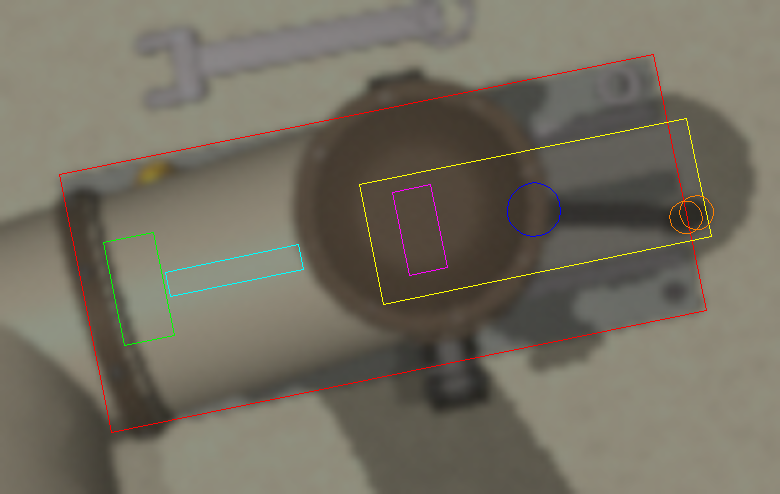

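```bash
python3 - <<'E'
from ov import *
from bench import arm
s=np.load("scene1.npz"); st=arm.read_state(); R=Rn.from_quat(st["ee_rot"]).as_matrix(); print(st["position"],st["clock"])
im=s["img"][100:230,230:370,::-1]; k=5.4
im=cv2.resize(im,None,fx=k,fy=k,interpolation=cv2.INTER_CUBIC)
for sx in(-1,1):
  for y in (-11,11):
    for x in (42.5,57):
      p=st["position"]+R@[sx*x,y,-13]; q=(proj(s,p)+.5-[230,100])*k; cv2.circle(im,(int(q[0]),int(q[1])),3,(0,0,255),-1)
cv2.imwrite("pics/fing.png",im)
E
```

```text
[532.50264452   9.15867646 122.51298433] 3.3667
```

View pics/fing.png

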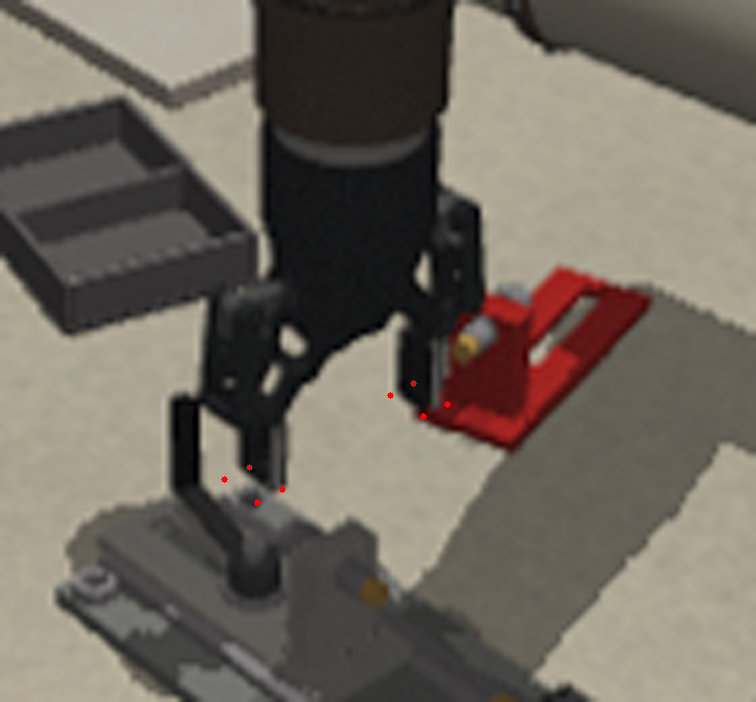

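```bash
python3 -m jog '[{"hand":85,"dx":-6,"dy":0,"dz":0,"rx":0,"ry":0,"rz":0},{"hand":85,"dx":0,"dy":0,"dz":0,"rx":0,"ry":0,"rz":0},{"hand":85,"dx":0,"dy":0,"dz":0,"rx":0,"ry":0,"rz":0},{"hand":85,"dx":0,"dy":0,"dz":0,"rx":0,"ry":0,"rz":0}]'
python3 -c "
from ov import *
rel(W(FX,-19,0,38))"
```

```text
clock: 3.7
position: [538.0, 10.6, 122.4]
ee_rot: [-0.104, 0.995, 0.0, 0.001]
contact_force: [0.5, 0.4, 0.2]
gripper_width: 84.6
clk 3.7 pos [538.   10.6 122.4] yaw_x -2.934 zax [ 0.002  0.001 -1.   ]
want [534.4  13.4  38. ] tool delta [ 3.1  3.4 84.4] force [0.49 0.42 0.22] w 84.6
fixture frame pos [-22.5  -2.9] force [ 0.31 -0.56]
```

```bash
python3 -m jog '[{"hand":85,"dx":3,"dy":4,"dz":0,"rx":0,"ry":0,"rz":0},{"hand":85,"dx":0,"dy":0,"dz":25,"rx":0,"ry":0,"rz":0},{"hand":85,"dx":0,"dy":0,"dz":25,"rx":0,"ry":0,"rz":0},{"hand":85,"dx":0,"dy":0,"dz":20,"rx":0,"ry":0,"rz":0},{"hand":85,"dx":0,"dy":0,"dz":16,"rx":0,"ry":0,"rz":0}]'
python3 -m jog '[{"hand":85,"dx":0,"dy":0,"dz":0,"rx":0,"ry":0,"rz":0},{"hand":85,"dx":0,"dy":0,"dz":0,"rx":0,"ry":0,"rz":0},{"hand":85,"dx":0,"dy":0,"dz":0,"rx":0,"ry":0,"rz":0},{"hand":85,"dx":0,"dy":0,"dz":0,"rx":0,"ry":0,"rz":0}]'
python3 - <<'E'
from ov import *
from bench import arm
rel(W(FX,-18.5,0,38))
d=arm.get_image("scene")
cv2.imwrite("pics/c.png",cv2.resize(d["img"][120:260,230:370,::-1],None,fx=4.2,fy=4.2,interpolation=cv2.INTER_CUBIC))
E
```

```text
clock: 4.12
position: [532.6, 13.9, 34.1]
ee_rot: [-0.104, 0.995, -0.0, -0.001]
contact_force: [0.1, 0.4, -0.4]
gripper_width: 85.1
clock: 4.45
position: [534.6, 14.2, 36.7]
ee_rot: [-0.104, 0.995, 0.0, 0.001]
contact_force: [-0.4, -0.5, 0.7]
gripper_width: 85.2
clk 4.45 pos [534.6  14.2  36.7] yaw_x -2.9333 zax [ 0.003  0.001 -1.   ]
want [534.3  13.9  38. ] tool delta [ 0.3 -0.3 -1.3] force [-0.44 -0.54  0.7 ] w 85.2
fixture frame pos [-18.2  -0.3] force [-0.44  0.55]
```

View pics/c.png

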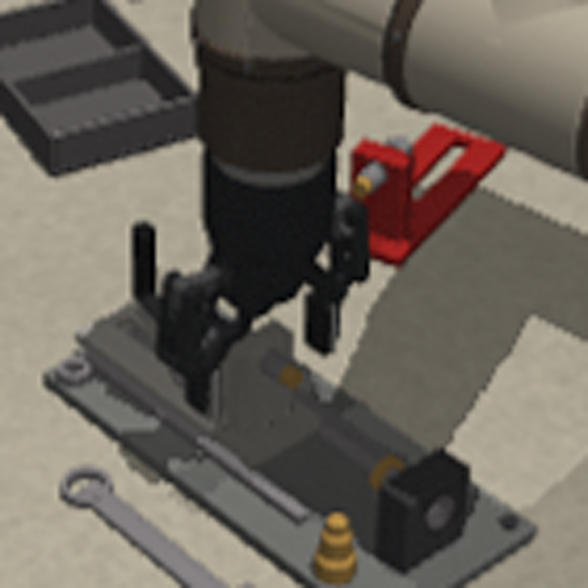

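```bash
python3 -m jog '[{"hand":30,"dx":0,"dy":0,"dz":0,"rx":0,"ry":0,"rz":0},{"hand":30,"dx":0,"dy":0,"dz":0,"rx":0,"ry":0,"rz":0},{"hand":30,"dx":0,"dy":0,"dz":0,"rx":0,"ry":0,"rz":0},{"hand":30,"dx":0,"dy":0,"dz":0,"rx":0,"ry":0,"rz":0},{"hand":30,"dx":0,"dy":0,"dz":0,"rx":0,"ry":0,"rz":0}]'
python3 -m jog '[{"hand":30,"dx":0,"dy":0,"dz":0,"rx":0,"ry":0,"rz":0},{"hand":30,"dx":0,"dy":0,"dz":0,"rx":0,"ry":0,"rz":0},{"hand":30,"dx":0,"dy":0,"dz":0,"rx":0,"ry":0,"rz":0}]'
python3 - <<'E'
from ov import *
from bench import arm
rel(W(FX,-18.5,0,38))
d=arm.get_image("scene")
cv2.imwrite("pics/d.png",cv2.resize(d["img"][120:260,230:370,::-1],None,fx=4.2,fy=4.2,interpolation=cv2.INTER_CUBIC))
E
```

```text
clock: 4.92
position: [534.9, 14.2, 36.1]
ee_rot: [-0.104, 0.995, 0.0, 0.001]
contact_force: [1.1, 0.4, 3.0]
gripper_width: 39.2
clock: 5.17
position: [535.0, 14.2, 36.1]
ee_rot: [-0.104, 0.995, 0.0, 0.001]
contact_force: [2.3, 0.4, 5.1]
gripper_width: 39.3
clk 5.1667 pos [535.   14.2  36.1] yaw_x -2.933 zax [ 0.003  0.001 -1.   ]
want [534.3  13.9  38. ] tool delta [ 0.7 -0.2 -1.9] force [2.31 0.4  5.06] w 39.3
fixture frame pos [-18.3  -0.7] force [-0.08 -2.34]
```

View pics/d.png

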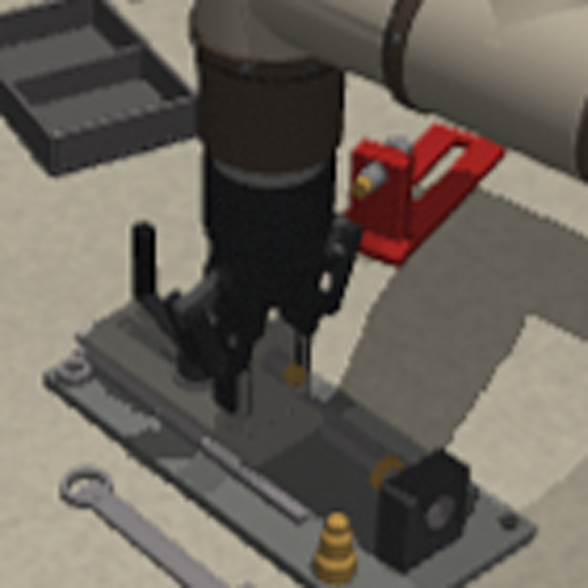

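```bash
python3 -m jog '[{"hand":30,"dx":-0.5,"dy":0,"dz":-1,"rx":0,"ry":0,"rz":0},{"hand":30,"dx":0,"dy":0,"dz":0,"rx":0,"ry":0,"rz":0},{"hand":30,"dx":0,"dy":0,"dz":0,"rx":0,"ry":0,"rz":0}]'
python3 -c "
from ov import *
rel(W(FX,-18.5,0,38))"
```

```text
clock: 5.47
position: [534.6, 14.2, 36.1]
ee_rot: [-0.104, 0.995, 0.0, 0.001]
contact_force: [3.6, 1.2, -0.8]
gripper_width: 39.5
clk 5.4667 pos [534.6  14.2  36.1] yaw_x -2.9339 zax [ 0.001  0.    -1.   ]
want [534.3  13.9  38. ] tool delta [ 0.4 -0.2 -1.9] force [ 3.6   1.17 -0.83] w 39.5
fixture frame pos [-18.3  -0.4] force [ 0.4  -3.76]
```

```bash
python3 -m jog '[{"hand":30,"dx":0,"dy":0,"dz":0,"rx":0,"ry":0,"rz":0},{"hand":30,"dx":0,"dy":0,"dz":0,"rx":0,"ry":0,"rz":0}]'
python3 -c "
from ov import *
rel(W(FX,-18.5,0,38))"
```

```text
clock: 5.63
position: [534.6, 14.2, 36.1]
ee_rot: [-0.104, 0.995, 0.0, 0.001]
contact_force: [4.8, 0.8, -2.3]
gripper_width: 39.3
clk 5.6333 pos [534.6  14.2  36.1] yaw_x -2.9337 zax [ 0.001  0.    -1.   ]
want [534.3  13.9  38. ] tool delta [ 0.4 -0.2 -1.9] force [ 4.83  0.84 -2.29] w 39.3
fixture frame pos [-18.3  -0.4] force [-0.17 -4.9 ]
```

```bash
python3 -m jog '[{"hand":30,"dx":-1,"dy":0,"dz":0.3,"rx":0,"ry":0,"rz":0},{"hand":30,"dx":0,"dy":0,"dz":0,"rx":0,"ry":0,"rz":0},{"hand":30,"dx":0,"dy":0,"dz":0,"rx":0,"ry":0,"rz":0},{"hand":30,"dx":0,"dy":0,"dz":0,"rx":0,"ry":0,"rz":0},{"hand":30,"dx":0,"dy":0,"dz":0,"rx":0,"ry":0,"rz":0}]'
python3 -c "
from ov import *
rel(W(FX,-18.5,0,38))"
```

```text
clock: 6.05
position: [534.7, 14.2, 36.1]
ee_rot: [-0.104, 0.995, 0.0, -0.0]
contact_force: [1.0, 1.8, 3.7]
gripper_width: 39.2
clk 6.05 pos [534.7  14.2  36.1] yaw_x -2.9337 zax [-0.001 -0.    -1.   ]
want [534.3  13.9  38. ] tool delta [ 0.5 -0.2 -1.9] force [1.02 1.77 3.72] w 39.2
fixture frame pos [-18.3  -0.5] force [ 1.52 -1.37]
```

```bash
python3 -m jog '[{"hand":30,"dx":0,"dy":1.5,"dz":0,"rx":0,"ry":0,"rz":0},{"hand":30,"dx":0,"dy":2,"dz":0,"rx":0,"ry":0,"rz":0},{"hand":30,"dx":0,"dy":2,"dz":0,"rx":0,"ry":0,"rz":0},{"hand":30,"dx":0,"dy":2,"dz":0,"rx":0,"ry":0,"rz":0},{"hand":30,"dx":0,"dy":2,"dz":0,"rx":0,"ry":0,"rz":0}]'
python3 -c "
from ov import *
rel(W(FX,-18.5,0,38))"
python3 -m jog '[{"hand":30,"dx":0,"dy":2,"dz":0,"rx":0,"ry":0,"rz":0},{"hand":30,"dx":0,"dy":2,"dz":0,"rx":0,"ry":0,"rz":0},{"hand":30,"dx":0,"dy":2,"dz":0,"rx":0,"ry":0,"rz":0},{"hand":30,"dx":0,"dy":2,"dz":0,"rx":0,"ry":0,"rz":0},{"hand":30,"dx":0,"dy":2,"dz":0,"rx":0,"ry":0,"rz":0}]'
python3 -c "
from ov import *
rel(W(FX,-18.5,0,38))"
```

```text
clock: 6.47
position: [532.9, 23.3, 36.1]
ee_rot: [-0.104, 0.995, -0.0, -0.0]
contact_force: [0.6, -2.8, 4.5]
gripper_width: 39.4
clk 6.4667 pos [532.9  23.3  36.1] yaw_x -2.9337 zax [-0.001 -0.    -1.   ]
want [534.3  13.9  38. ] tool delta [ 0.5 -9.5 -1.9] force [ 0.64 -2.8   4.52] w 39.4
fixture frame pos [-9.  -0.5] force [-2.87 -0.04]
clock: 6.88
position: [530.7, 33.3, 36.1]
ee_rot: [-0.104, 0.995, -0.0, -0.0]
contact_force: [0.4, -4.2, 4.5]
gripper_width: 39.5
clk 6.8833 pos [530.7  33.3  36.1] yaw_x -2.9335 zax [-0.001 -0.    -1.   ]
want [534.3  13.9  38. ] tool delta [  0.5 -19.7  -1.9] force [ 0.4  -4.24  4.54] w 39.5
fixture frame pos [ 1.2 -0.5] force [-4.23  0.49]
```

```bash
python3 -m jog '[{"hand":30,"dx":0,"dy":2,"dz":-0.4,"rx":0,"ry":0,"rz":0},{"hand":30,"dx":0,"dy":2,"dz":0,"rx":0,"ry":0,"rz":0},{"hand":30,"dx":0,"dy":2,"dz":0,"rx":0,"ry":0,"rz":0},{"hand":30,"dx":0,"dy":2,"dz":0,"rx":0,"ry":0,"rz":0},{"hand":30,"dx":0,"dy":2,"dz":0,"rx":0,"ry":0,"rz":0}]'
python3 -m jog '[{"hand":30,"dx":0,"dy":2,"dz":0,"rx":0,"ry":0,"rz":0},{"hand":30,"dx":0,"dy":2,"dz":0,"rx":0,"ry":0,"rz":0},{"hand":30,"dx":0,"dy":2,"dz":0,"rx":0,"ry":0,"rz":0},{"hand":30,"dx":0,"dy":1,"dz":0,"rx":0,"ry":0,"rz":0},{"hand":30,"dx":0,"dy":1,"dz":0,"rx":0,"ry":0,"rz":0}]'
python3 - <<'E'
from ov import *
from bench import arm
rel(W(FX,-18.5,0,38))
d=arm.get_image("scene"); np.savez("scene2.npz",**d)
cv2.imwrite("pics/e.png",cv2.resize(d["img"][165:265,260:370,::-1],None,fx=5.4,fy=5.4,interpolation=cv2.INTER_CUBIC))
E
```

```text
clock: 7.3
position: [528.5, 43.2, 36.1]
ee_rot: [-0.104, 0.995, -0.0, -0.0]
contact_force: [0.9, -2.8, 1.8]
gripper_width: 39.5
clock: 7.72
position: [526.9, 51.0, 36.2]
ee_rot: [-0.104, 0.995, -0.0, -0.0]
contact_force: [1.2, -1.5, 0.2]
gripper_width: 39.2
clk 7.7167 pos [526.9  51.   36.2] yaw_x -2.9337 zax [-0.001 -0.    -1.   ]
want [534.3  13.9  38. ] tool delta [  0.4 -37.8  -1.8] force [ 1.23 -1.54  0.17] w 39.2
fixture frame pos [19.3 -0.4] force [-1.76 -0.88]
```

View pics/e.png

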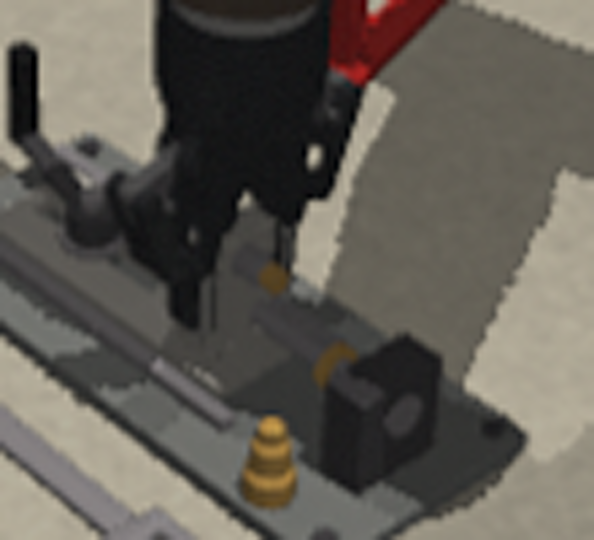

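```bash
python3 -m jog '[{"hand":30,"dx":0,"dy":0.8,"dz":0,"rx":0,"ry":0,"rz":0},{"hand":30,"dx":0,"dy":0.8,"dz":0,"rx":0,"ry":0,"rz":0},{"hand":30,"dx":0,"dy":0.8,"dz":0,"rx":0,"ry":0,"rz":0},{"hand":30,"dx":0,"dy":0.8,"dz":0,"rx":0,"ry":0,"rz":0},{"hand":30,"dx":0,"dy":0.8,"dz":0,"rx":0,"ry":0,"rz":0}]'
python3 -m jog '[{"hand":30,"dx":0,"dy":0.4,"dz":0,"rx":0,"ry":0,"rz":0},{"hand":30,"dx":0,"dy":0.4,"dz":0,"rx":0,"ry":0,"rz":0},{"hand":30,"dx":0,"dy":0.4,"dz":0,"rx":0,"ry":0,"rz":0},{"hand":30,"dx":0,"dy":0.4,"dz":0,"rx":0,"ry":0,"rz":0},{"hand":30,"dx":0,"dy":0.4,"dz":0,"rx":0,"ry":0,"rz":0}]'
python3 -c "
from ov import *
rel(W(FX,-18.5,0,38))"
```

```text
clock: 8.18
position: [526.2, 54.8, 36.2]
ee_rot: [-0.104, 0.995, -0.0, -0.0]
contact_force: [0.0, -0.5, -0.1]
gripper_width: 39.2
clock: 8.6
position: [525.8, 56.8, 36.2]
ee_rot: [-0.104, 0.995, -0.0, -0.0]
contact_force: [-0.6, -1.0, -3.2]
gripper_width: 39.3
clk 8.6 pos [525.8  56.8  36.2] yaw_x -2.9338 zax [-0.001 -0.    -1.   ]
want [534.3  13.9  38. ] tool delta [  0.5 -43.7  -1.8] force [-0.64 -1.03 -3.15] w 39.3
fixture frame pos [25.2 -0.5] force [-0.87  0.84]
```

```bash
python3 -m jog '[{"hand":30,"dx":0,"dy":0.4,"dz":0.3,"rx":0,"ry":0,"rz":0},{"hand":30,"dx":0,"dy":0.4,"dz":0,"rx":0,"ry":0,"rz":0},{"hand":30,"dx":0,"dy":0.4,"dz":0,"rx":0,"ry":0,"rz":0},{"hand":30,"dx":0,"dy":0.4,"dz":0,"rx":0,"ry":0,"rz":0},{"hand":30,"dx":0,"dy":0.4,"dz":0,"rx":0,"ry":0,"rz":0}]'
python3 -c "
from ov import *
rel(W(FX,-18.5,0,38))"
```

```text
clock: 9.02
position: [525.7, 58.8, 36.2]
ee_rot: [-0.104, 0.995, 0.0, 0.0]
contact_force: [-0.0, -0.1, -2.1]
gripper_width: 39.5
clk 9.0167 pos [525.7  58.8  36.2] yaw_x -2.9336 zax [ 0.  0. -1.]
want [534.3  13.9  38. ] tool delta [  0.9 -45.7  -1.9] force [-0.04 -0.08 -2.14] w 39.5
fixture frame pos [27.2 -0.9] force [-0.07  0.06]
```

```bash
python3 -m jog '[{"hand":30,"dx":0,"dy":0.3,"dz":0.4,"rx":0,"ry":0,"rz":0},{"hand":30,"dx":0,"dy":0.3,"dz":0,"rx":0,"ry":0,"rz":0},{"hand":30,"dx":0,"dy":0.3,"dz":0,"rx":0,"ry":0,"rz":0},{"hand":30,"dx":0,"dy":0.3,"dz":0,"rx":0,"ry":0,"rz":0},{"hand":30,"dx":0,"dy":0.3,"dz":0,"rx":0,"ry":0,"rz":0}]'
python3 -c "
from ov import *
rel(W(FX,-18.5,0,38))"
```

```text
clock: 9.43
position: [525.8, 60.2, 36.1]
ee_rot: [-0.104, 0.995, 0.0, 0.0]
contact_force: [0.7, -1.7, 3.2]
gripper_width: 39.5
clk 9.4333 pos [525.8  60.2  36.1] yaw_x -2.9333 zax [ 0.001  0.    -1.   ]
want [534.3  13.9  38. ] tool delta [  1.2 -47.1  -1.9] force [ 0.67 -1.73  3.17] w 39.5
fixture frame pos [28.6 -1.2] force [-1.84 -0.3 ]
```

```bash
python3 -m jog '[{"hand":30,"dx":0.1,"dy":0.3,"dz":-0.2,"rx":0,"ry":0,"rz":0},{"hand":30,"dx":0.1,"dy":0.3,"dz":0,"rx":0,"ry":0,"rz":0},{"hand":30,"dx":0.1,"dy":0.3,"dz":0,"rx":0,"ry":0,"rz":0},{"hand":30,"dx":0,"dy":0.3,"dz":0,"rx":0,"ry":0,"rz":0},{"hand":30,"dx":0,"dy":0.3,"dz":0,"rx":0,"ry":0,"rz":0}]'
python3 -c "
from ov import *
rel(W(FX,-18.5,0,38))"
```

```text
clock: 9.85
position: [525.1, 61.7, 36.1]
ee_rot: [-0.104, 0.995, 0.0, 0.0]
contact_force: [0.7, -2.6, 1.7]
gripper_width: 39.2
clk 9.85 pos [525.1  61.7  36.1] yaw_x -2.9334 zax [ 0.001  0.    -1.   ]
want [534.3  13.9  38. ] tool delta [  0.9 -48.7  -1.9] force [ 0.71 -2.58  1.66] w 39.2
fixture frame pos [30.2 -0.9] force [-2.67 -0.16]
```

```bash
python3 -m jog '[{"hand":30,"dx":0,"dy":0.3,"dz":0,"rx":0,"ry":0,"rz":0},{"hand":30,"dx":0,"dy":0.3,"dz":0,"rx":0,"ry":0,"rz":0},{"hand":30,"dx":0,"dy":0.3,"dz":0,"rx":0,"ry":0,"rz":0},{"hand":30,"dx":0,"dy":0.3,"dz":0,"rx":0,"ry":0,"rz":0},{"hand":30,"dx":0,"dy":0.3,"dz":0,"rx":0,"ry":0,"rz":0}]'
python3 -c "
from ov import *
rel(W(FX,-18.5,0,38))"
```

```text
clock: 10.27
position: [524.7, 62.8, 36.1]
ee_rot: [-0.104, 0.995, -0.0, 0.0]
contact_force: [1.5, -5.4, 3.2]
gripper_width: 39.5
clk 10.2667 pos [524.7  62.8  36.1] yaw_x -2.9335 zax [ 0. -0. -1.]
want [534.3  13.9  38. ] tool delta [  0.7 -49.9  -1.9] force [ 1.45 -5.43  3.21] w 39.5
fixture frame pos [31.4 -0.7] force [-5.62 -0.3 ]
```

```bash
python3 -m jog '[{"hand":30,"dx":0,"dy":0,"dz":0,"rx":0,"ry":0,"rz":0},{"hand":30,"dx":0,"dy":0,"dz":0,"rx":0,"ry":0,"rz":0}]'
python3 -c "
from ov import *
rel(W(FX,-18.5,0,38))"
```

```text
clock: 10.43
position: [524.6, 62.8, 36.1]
ee_rot: [-0.104, 0.995, -0.0, 0.0]
contact_force: [1.9, -5.2, 4.2]
gripper_width: 39.5
clk 10.4333 pos [524.6  62.8  36.1] yaw_x -2.9335 zax [ 0. -0. -1.]
want [534.3  13.9  38. ] tool delta [  0.6 -49.9  -1.9] force [ 1.92 -5.24  4.18] w 39.5
fixture frame pos [31.4 -0.6] force [-5.52 -0.79]
```

```bash
python3 -m jog '[{"hand":30,"dx":0,"dy":0.3,"dz":-0.2,"rx":0,"ry":0,"rz":0},{"hand":30,"dx":0,"dy":0.2,"dz":0,"rx":0,"ry":0,"rz":0},{"hand":30,"dx":0,"dy":0,"dz":0,"rx":0,"ry":0,"rz":0},{"hand":30,"dx":0,"dy":0,"dz":0,"rx":0,"ry":0,"rz":0}]'
python3 -c "
from ov import *
rel(W(FX,-18.5,0,38))"
```

```text
clock: 10.77
position: [524.6, 62.9, 36.1]
ee_rot: [-0.104, 0.995, -0.0, 0.0]
contact_force: [3.6, -7.5, 2.3]
gripper_width: 39.3
clk 10.7667 pos [524.6  62.9  36.1] yaw_x -2.9337 zax [ 0.    -0.001 -1.   ]
want [534.3  13.9  38. ] tool delta [  0.6 -49.9  -1.9] force [ 3.57 -7.54  2.32] w 39.3
fixture frame pos [31.4 -0.7] force [-8.12 -1.93]
```

```bash
python3 -m jog '[{"hand":30,"dx":0,"dy":0,"dz":0,"rx":0,"ry":0,"rz":0},{"hand":30,"dx":0,"dy":0,"dz":0,"rx":0,"ry":0,"rz":0},{"hand":30,"dx":0,"dy":0,"dz":0,"rx":0,"ry":0,"rz":0}]'
python3 -c "
from ov import *
rel(W(FX,-18.5,0,38))"
```

```text
clock: 11.02
position: [524.7, 62.9, 36.1]
ee_rot: [-0.104, 0.995, -0.0, 0.0]
contact_force: [3.0, -7.1, 2.4]
gripper_width: 39.0
clk 11.0167 pos [524.7  62.9  36.1] yaw_x -2.9337 zax [ 0.    -0.001 -1.   ]
want [534.3  13.9  38. ] tool delta [  0.6 -49.9  -1.8] force [ 2.97 -7.11  2.43] w 39.0
fixture frame pos [31.4 -0.7] force [-7.57 -1.44]
```

```bash
python3 -m jog '[{"hand":30,"dx":0,"dy":0.2,"dz":0,"rx":0,"ry":0,"rz":0},{"hand":30,"dx":0,"dy":0,"dz":0,"rx":0,"ry":0,"rz":0},{"hand":30,"dx":0,"dy":0,"dz":0,"rx":0,"ry":0,"rz":0},{"hand":30,"dx":0,"dy":0,"dz":0,"rx":0,"ry":0,"rz":0}]'
python3 -c "
from ov import *
rel(W(FX,-18.5,0,38))"
python3 -m jog '[{"hand":30,"dx":0,"dy":0,"dz":0,"rx":0,"ry":0,"rz":0},{"hand":30,"dx":0,"dy":0,"dz":0,"rx":0,"ry":0,"rz":0},{"hand":30,"dx":0,"dy":0,"dz":0,"rx":0,"ry":0,"rz":0},{"hand":30,"dx":0,"dy":0,"dz":0,"rx":0,"ry":0,"rz":0}]'
python3 -c "
from ov import *
rel(W(FX,-18.5,0,38))"
```

```text
clock: 11.35
position: [524.6, 62.9, 36.1]
ee_rot: [-0.104, 0.995, -0.0, 0.0]
contact_force: [2.9, -8.4, 2.8]
gripper_width: 39.5
clk 11.35 pos [524.6  62.9  36.1] yaw_x -2.9337 zax [ 0.    -0.001 -1.   ]
want [534.3  13.9  38. ] tool delta [  0.6 -50.   -1.9] force [ 2.94 -8.4   2.84] w 39.5
fixture frame pos [31.5 -0.7] force [-8.82 -1.14]
clock: 11.68
position: [524.6, 62.9, 36.1]
ee_rot: [-0.104, 0.995, -0.0, 0.0]
contact_force: [3.7, -7.9, 1.4]
gripper_width: 39.2
clk 11.6833 pos [524.6  62.9  36.1] yaw_x -2.9337 zax [ 0.    -0.001 -1.   ]
want [534.3  13.9  38. ] tool delta [  0.6 -49.9  -1.8] force [ 3.74 -7.94  1.39] w 39.2
fixture frame pos [31.4 -0.6] force [-8.55 -2.02]
```

```bash
python3 -m jog '[{"hand":30,"dx":0,"dy":-0.4,"dz":0,"rx":0,"ry":0,"rz":0},{"hand":60,"dx":0,"dy":0,"dz":0,"rx":0,"ry":0,"rz":0},{"hand":60,"dx":0,"dy":0,"dz":0,"rx":0,"ry":0,"rz":0},{"hand":60,"dx":0,"dy":0,"dz":0,"rx":0,"ry":0,"rz":0},{"hand":60,"dx":0,"dy":0,"dz":0,"rx":0,"ry":0,"rz":0}]'
python3 - <<'E'
from ov import *
from bench import arm
rel(W(FX,-18.5,0,38))
d=arm.get_image("scene"); np.savez("scene3.npz",**d)
cv2.imwrite("pics/g.png",cv2.resize(d["img"][165:265,260:370,::-1],None,fx=5.4,fy=5.4,interpolation=cv2.INTER_CUBIC))
E
```

```text
clock: 12.1
position: [523.9, 63.7, 35.7]
ee_rot: [-0.104, 0.995, 0.0, -0.001]
contact_force: [0.0, -0.4, 0.4]
gripper_width: 59.7
clk 12.1 pos [523.9  63.7  35.7] yaw_x -2.9334 zax [-0.001 -0.    -1.   ]
want [534.3  13.9  38. ] tool delta [  0.  -50.8  -2.3] force [ 0.04 -0.4   0.4 ] w 59.7
fixture frame pos [32.3 -0. ] force [-0.4   0.04]
```

View pics/g.png

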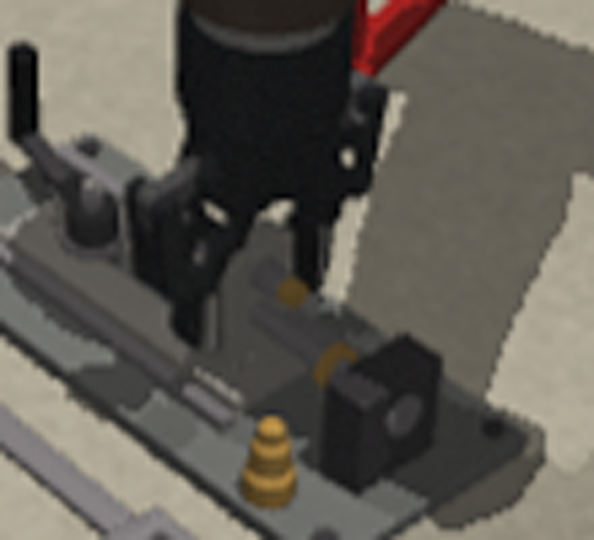

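```bash
python3 -m jog '[{"hand":60,"dx":0,"dy":0,"dz":-8,"rx":0,"ry":0,"rz":0},{"hand":60,"dx":0,"dy":0,"dz":-25,"rx":0,"ry":0,"rz":0},{"hand":60,"dx":0,"dy":0,"dz":-30,"rx":0,"ry":0,"rz":0},{"hand":60,"dx":0,"dy":0,"dz":-30,"rx":0,"ry":0,"rz":0},{"hand":60,"dx":0,"dy":0,"dz":-10,"rx":0,"ry":0,"rz":0}]'
python3 -m jog '[{"hand":60,"dx":0,"dy":0,"dz":0,"rx":0,"ry":0,"rz":0.06},{"hand":60,"dx":0,"dy":0,"dz":0,"rx":0,"ry":0,"rz":0.06},{"hand":60,"dx":0,"dy":0,"dz":0,"rx":0,"ry":0,"rz":0.06},{"hand":60,"dx":0,"dy":0,"dz":0,"rx":0,"ry":0,"rz":0.06},{"hand":60,"dx":0,"dy":0,"dz":0,"rx":0,"ry":0,"rz":0}]'
python3 - <<'E'
from ov import *
from bench import arm
rel(W(FX,-147.8,18.2,50)); print(arm.read_state()["joints"].round(2))
E
```

```text
clock: 12.57
position: [526.8, 64.2, 144.3]
ee_rot: [-0.104, 0.995, 0.001, 0.004]
contact_force: [1.5, 0.4, 0.1]
gripper_width: 60.1
clock: 12.98
position: [524.2, 63.4, 139.4]
ee_rot: [0.016, 1.0, 0.0, 0.0]
contact_force: [-0.7, 0.9, -0.3]
gripper_width: 60.2
clk 12.9833 pos [524.2  63.4 139.4] yaw_x 3.1086 zax [ 0.  0. -1.]
want [ 543.2 -116.4   50. ] tool delta [ -25.  -179.1   89.4] force [-0.67  0.92 -0.34] w 60.2
fixture frame pos [32.  -0.3] force [1.04 0.46]
[ 0.43  0.31 -0.36 -0.   -0.9  -0.46]
```

```bash
python3 -m jog '[{"hand":60,"dx":-5,"dy":-36,"dz":0,"rx":0,"ry":0,"rz":0},{"hand":60,"dx":-5,"dy":-36,"dz":0,"rx":0,"ry":0,"rz":0},{"hand":60,"dx":-5,"dy":-36,"dz":0,"rx":0,"ry":0,"rz":0},{"hand":60,"dx":-5,"dy":-36,"dz":0,"rx":0,"ry":0,"rz":0},{"hand":60,"dx":-5,"dy":-35,"dz":0,"rx":0,"ry":0,"rz":0}]'
python3 -m jog '[{"hand":60,"dx":0,"dy":0,"dz":0,"rx":0,"ry":0,"rz":0},{"hand":60,"dx":0,"dy":0,"dz":0,"rx":0,"ry":0,"rz":0},{"hand":60,"dx":0,"dy":0,"dz":0,"rx":0,"ry":0,"rz":0}]'
python3 - <<'E'
from ov import *
from bench import arm
for n in ("top","scene"): np.savez(f"{n}4.npz",**arm.get_image(n))
rel(W(FX,-147.8,18.2,50))
draw(FX,31.3,.245,40,"i","4")
E
```

```text
clock: 13.4
position: [543.5, -117.9, 139.3]
ee_rot: [0.015, 1.0, 0.0, -0.0]
contact_force: [-0.0, 0.0, 0.1]
gripper_width: 59.6
clock: 13.65
position: [543.4, -116.4, 139.0]
ee_rot: [0.016, 1.0, 0.0, -0.0]
contact_force: [0.3, -0.2, 0.5]
gripper_width: 59.9
clk 13.75 pos [ 543.6 -115.5  139.2] yaw_x 3.1114 zax [-0.  0. -1.]
want [ 543.2 -116.4   50. ] tool delta [ 0.3 -0.9 89.2] force [-1.08  0.07 -0.19] w 59.9
fixture frame pos [-147.    17.7] force [0.29 1.05]
```

View pics/i_scene.png

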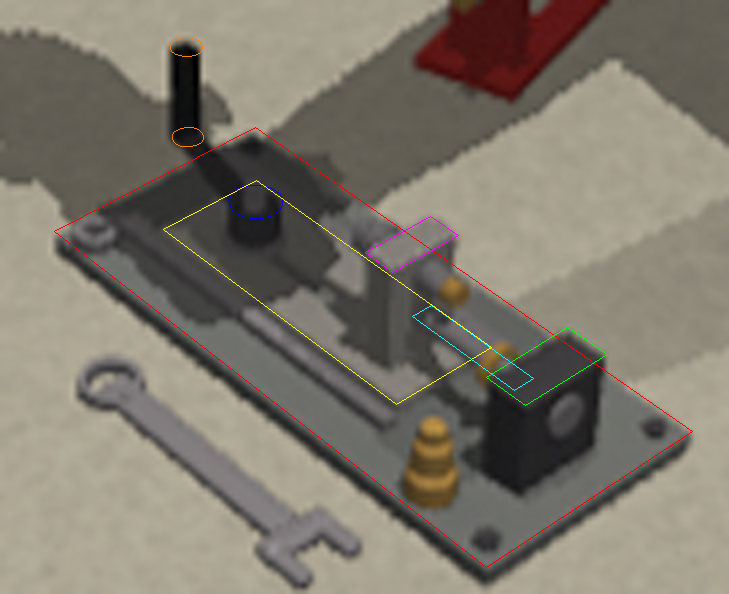

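View pics/i_top.png

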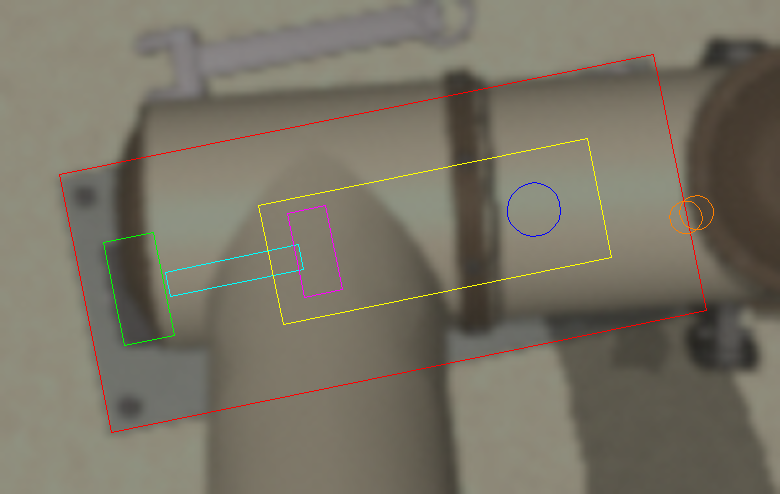

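```bash
python3 -m jog '[{"hand":60,"dx":0,"dy":-1,"dz":25,"rx":0,"ry":0,"rz":0},{"hand":60,"dx":0,"dy":0,"dz":25,"rx":0,"ry":0,"rz":0},{"hand":60,"dx":0,"dy":0,"dz":20,"rx":0,"ry":0,"rz":0},{"hand":60,"dx":0,"dy":0,"dz":14,"rx":0,"ry":0,"rz":0},{"hand":60,"dx":0,"dy":0,"dz":2,"rx":0,"ry":0,"rz":0}]'
python3 -m jog '[{"hand":60,"dx":0,"dy":0,"dz":0,"rx":0,"ry":0,"rz":0},{"hand":60,"dx":0,"dy":0,"dz":0,"rx":0,"ry":0,"rz":0},{"hand":60,"dx":0,"dy":0,"dz":0,"rx":0,"ry":0,"rz":0}]'
python3 - <<'E'
from ov import *
from bench import arm
rel(W(FX,-147.8,18.2,50))
d=arm.get_image("scene")
cv2.imwrite("pics/j.png",cv2.resize(d["img"][110:250,200:340,::-1],None,fx=4.2,fy=4.2,interpolation=cv2.INTER_CUBIC))
E
```

```text
clock: 14.17
position: [541.7, -116.0, 50.5]
ee_rot: [0.015, 1.0, 0.0, -0.003]
contact_force: [-0.3, 0.2, -1.5]
gripper_width: 59.9
clock: 14.42
position: [544.7, -116.9, 54.5]
ee_rot: [0.015, 1.0, 0.0, 0.001]
contact_force: [-0.8, -0.1, 0.0]
gripper_width: 59.6
clk 14.4167 pos [ 544.7 -116.9   54.5] yaw_x 3.1108 zax [ 0.003 -0.    -1.   ]
want [ 543.2 -116.4   50. ] tool delta [1.5 0.5 4.5] force [-0.77 -0.14  0.01] w 59.6
fixture frame pos [-148.6   16.9] force [0.03 0.78]
```

View pics/j.png

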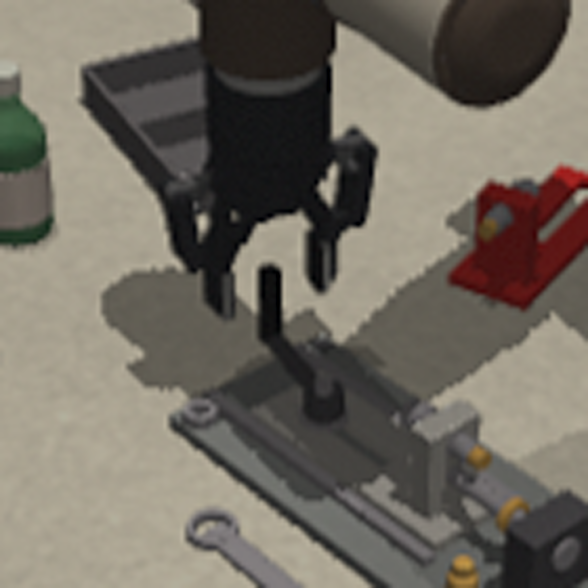

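```bash
python3 -m jog '[{"hand":60,"dx":1,"dy":0,"dz":3,"rx":0,"ry":0,"rz":0},{"hand":10,"dx":0,"dy":0,"dz":0,"rx":0,"ry":0,"rz":0},{"hand":10,"dx":0,"dy":0,"dz":0,"rx":0,"ry":0,"rz":0},{"hand":10,"dx":0,"dy":0,"dz":0,"rx":0,"ry":0,"rz":0},{"hand":10,"dx":0,"dy":0,"dz":0,"rx":0,"ry":0,"rz":0}]'
python3 -m jog '[{"hand":10,"dx":0,"dy":0,"dz":0,"rx":0,"ry":0,"rz":0},{"hand":10,"dx":0,"dy":0,"dz":0,"rx":0,"ry":0,"rz":0},{"hand":10,"dx":0,"dy":0,"dz":0,"rx":0,"ry":0,"rz":0}]'
python3 - <<'E'
from ov import *
from bench import arm
rel(W(FX,-147.8,18.2,50))
d=arm.get_image("scene")
cv2.imwrite("pics/k.png",cv2.resize(d["img"][110:250,200:340,::-1],None,fx=4.2,fy=4.2,interpolation=cv2.INTER_CUBIC))
E
```

```text
clock: 14.88
position: [545.2, -117.5, 50.8]
ee_rot: [0.016, 1.0, -0.0, 0.003]
contact_force: [3.0, -0.9, -1.6]
gripper_width: 14.5
clock: 15.13
position: [545.2, -117.5, 50.9]
ee_rot: [0.016, 1.0, -0.0, 0.003]
contact_force: [4.4, -1.6, -1.0]
gripper_width: 14.5
clk 15.1333 pos [ 545.2 -117.5   50.9] yaw_x 3.1103 zax [ 0.005 -0.    -1.   ]
want [ 543.2 -116.4   50. ] tool delta [2.  1.1 0.9] force [ 4.4  -1.63 -0.96] w 14.5
fixture frame pos [-149.3   16.6] force [-2.5  -3.97]
```

View pics/k.png

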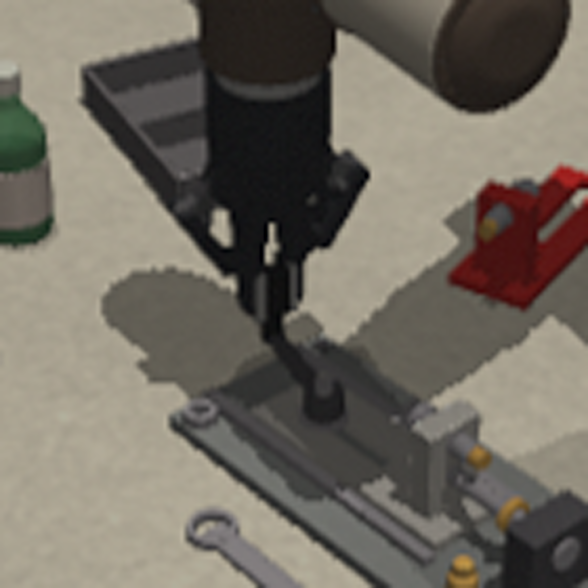

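```bash
python3 -m jog '[{"hand":10,"dx":3.8,"dy":0.1,"dz":0,"rx":0,"ry":0,"rz":0.05},{"hand":10,"dx":5.6,"dy":0.2,"dz":0,"rx":0,"ry":0,"rz":0.075},{"hand":10,"dx":5.6,"dy":0.2,"dz":0,"rx":0,"ry":0,"rz":0.075},{"hand":10,"dx":0,"dy":0,"dz":0,"rx":0,"ry":0,"rz":0},{"hand":10,"dx":0,"dy":0,"dz":0,"rx":0,"ry":0,"rz":0}]'
python3 -c "
from ov import *
rel(W(FX,-75-75*np.cos(.445),75*np.sin(.445),50))"
```

```text
clock: 15.6
position: [529.7, -115.2, 50.8]
ee_rot: [0.115, 0.993, 0.0, 0.002]
contact_force: [4.7, -0.3, -1.0]
gripper_width: 14.3
clk 15.6 pos [ 529.7 -115.2   50.8] yaw_x 2.9107 zax [ 0.004  0.    -1.   ]
want [ 528.4 -114.3   50. ] tool delta [1.5 0.6 0.8] force [ 4.66 -0.27 -0.97] w 14.3
fixture frame pos [-143.9   31.2] force [-1.23 -4.5 ]
```

```bash
python3 -m jog '[{"hand":10,"dx":6.5,"dy":0.3,"dz":0,"rx":0,"ry":0,"rz":0.08},{"hand":10,"dx":6,"dy":0.3,"dz":0,"rx":0,"ry":0,"rz":0.08},{"hand":10,"dx":6,"dy":0.3,"dz":0,"rx":0,"ry":0,"rz":0.08},{"hand":10,"dx":6,"dy":0.3,"dz":0,"rx":0,"ry":0,"rz":0.08},{"hand":10,"dx":6,"dy":0.3,"dz":0,"rx":0,"ry":0,"rz":0.08}]'
python3 -c "
from ov import *
rel(W(FX,-75-75*np.cos(.845),75*np.sin(.845),50))"
```

```text
clock: 16.02
position: [502.9, -102.5, 50.8]
ee_rot: [0.311, 0.95, 0.001, 0.003]
contact_force: [7.3, -1.5, -3.0]
gripper_width: 14.9
clk 16.0167 pos [ 502.9 -102.5   50.8] yaw_x 2.5081 zax [ 0.006 -0.    -1.   ]
want [ 501.4 -101.7   50. ] tool delta [ 1.7 -0.2  0.8] force [ 7.29 -1.47 -2.98] w 14.9
fixture frame pos [-125.9   54.8] force [-2.95 -6.82]
```

```bash
python3 -m jog '[{"hand":10,"dx":6.3,"dy":0.3,"dz":0,"rx":0,"ry":0,"rz":0.08},{"hand":10,"dx":6,"dy":0.3,"dz":0,"rx":0,"ry":0,"rz":0.08},{"hand":10,"dx":6,"dy":0.3,"dz":0,"rx":0,"ry":0,"rz":0.08},{"hand":10,"dx":6,"dy":0.3,"dz":0,"rx":0,"ry":0,"rz":0.08},{"hand":10,"dx":6,"dy":0.3,"dz":0,"rx":0,"ry":0,"rz":0.08}]'
python3 -c "
from ov import *
rel(W(FX,-75-75*np.cos(1.245),75*np.sin(1.245),50))"
```

```text
clock: 16.43
position: [482.6, -80.0, 50.8]
ee_rot: [0.494, 0.87, 0.001, 0.002]
contact_force: [6.3, -1.3, -2.8]
gripper_width: 14.5
clk 16.4333 pos [482.6 -80.   50.8] yaw_x 2.1086 zax [ 0.005 -0.    -1.   ]
want [481.4 -79.6  50. ] tool delta [ 1.  -0.7  0.8] force [ 6.25 -1.33 -2.76] w 14.5
fixture frame pos [-99.7  70. ] force [-2.59 -5.84]
```

```bash
python3 -m jog '[{"hand":10,"dx":4.5,"dy":0.2,"dz":0,"rx":0,"ry":0,"rz":0.06},{"hand":10,"dx":4.5,"dy":0.2,"dz":0,"rx":0,"ry":0,"rz":0.06},{"hand":10,"dx":3,"dy":0.1,"dz":0,"rx":0,"ry":0,"rz":0.035},{"hand":10,"dx":1,"dy":0,"dz":0,"rx":0,"ry":0,"rz":0},{"hand":10,"dx":0,"dy":0,"dz":0,"rx":0,"ry":0,"rz":0}]'
python3 -c "
from ov import *
rel(W(FX,-75-75*np.cos(1.4),75*np.sin(1.4),50))"
```

```text
clock: 16.85
position: [477.2, -69.1, 50.8]
ee_rot: [0.558, 0.83, 0.001, 0.002]
contact_force: [7.5, -7.4, -3.7]
gripper_width: 14.6
clk 16.85 pos [477.2 -69.1  50.8] yaw_x 1.9574 zax [ 0.005 -0.001 -1.   ]
want [476.3 -69.1  50. ] tool delta [ 0.3 -0.8  0.8] force [ 7.54 -7.38 -3.7 ] w 14.6
fixture frame pos [-87.9  73.1] force [-8.77 -5.85]
```

```bash
python3 -m jog '[{"hand":10,"dx":1.5,"dy":0,"dz":0,"rx":0,"ry":0,"rz":0},{"hand":10,"dx":0,"dy":0,"dz":0,"rx":0,"ry":0,"rz":0},{"hand":10,"dx":0,"dy":0,"dz":0,"rx":0,"ry":0,"rz":0}]'
python3 -c "
from ov import *
rel(W(FX,-75-75*np.cos(1.4),75*np.sin(1.4),50))"
```

```text
clock: 17.1
position: [477.1, -68.9, 50.8]
ee_rot: [0.558, 0.83, 0.0, 0.003]
contact_force: [9.2, -15.4, -5.6]
gripper_width: 14.5
clk 17.1 pos [477.1 -68.9  50.8] yaw_x 1.9574 zax [ 0.005 -0.002 -1.   ]
want [476.3 -69.1  50. ] tool delta [ 0.1 -0.8  0.8] force [  9.21 -15.37  -5.59] w 14.5
fixture frame pos [-87.7  73.1] force [-16.95  -5.84]
```

```bash
python3 -m jog '[{"hand":10,"dx":-1.8,"dy":0.5,"dz":0,"rx":0,"ry":0,"rz":0},{"hand":10,"dx":0,"dy":0,"dz":0,"rx":0,"ry":0,"rz":0},{"hand":45,"dx":0,"dy":0,"dz":0,"rx":0,"ry":0,"rz":0},{"hand":45,"dx":0,"dy":0,"dz":0,"rx":0,"ry":0,"rz":0},{"hand":45,"dx":0,"dy":0,"dz":0,"rx":0,"ry":0,"rz":0}]'
python3 -c "
from ov import *
rel(W(FX,-75-75*np.cos(1.4),75*np.sin(1.4),50))"
python3 -m jog '[{"hand":45,"dx":0,"dy":0,"dz":-10,"rx":0,"ry":0,"rz":0},{"hand":45,"dx":0,"dy":0,"dz":-25,"rx":0,"ry":0,"rz":0},{"hand":45,"dx":0,"dy":0,"dz":-30,"rx":0,"ry":0,"rz":0},{"hand":45,"dx":0,"dy":0,"dz":-30,"rx":0,"ry":0,"rz":0},{"hand":45,"dx":0,"dy":0,"dz":-30,"rx":0,"ry":0,"rz":0}]'
python3 -m jog '[{"hand":45,"dx":0,"dy":-30,"dz":-10,"rx":0,"ry":0,"rz":0},{"hand":45,"dx":0,"dy":-40,"dz":0,"rx":0,"ry":0,"rz":0},{"hand":45,"dx":0,"dy":-40,"dz":0,"rx":0,"ry":0,"rz":0},{"hand":45,"dx":0,"dy":-20,"dz":0,"rx":0,"ry":0,"rz":0},{"hand":45,"dx":0,"dy":0,"dz":0,"rx":0,"ry":0,"rz":0}]'
python3 -m jog '[{"hand":45,"dx":0,"dy":0,"dz":0,"rx":0,"ry":0,"rz":0},{"hand":45,"dx":0,"dy":0,"dz":0,"rx":0,"ry":0,"rz":0}]'
python3 - <<'E'
from ov import *
from bench import arm
for n in ("top","scene"): np.savez(f"{n}5.npz",**arm.get_image(n))
rel(W(FX,-147.8,18.2,50))
draw(FX,31.3,1.4,40,"z","5")
d=np.load("scene5.npz"); cv2.imwrite("pics/z_full.png",d["img"][:,:,::-1])
E
```

```text
clock: 17.52
position: [473.8, -68.5, 49.7]
ee_rot: [0.559, 0.829, -0.001, -0.001]
contact_force: [-0.9, -0.2, -0.6]
gripper_width: 44.5
clk 17.5167 pos [473.8 -68.5  49.7] yaw_x 1.9543 zax [-0.003 -0.    -1.   ]
want [476.3 -69.1  50. ] tool delta [-1.6  2.  -0.3] force [-0.86 -0.22 -0.57] w 44.5
fixture frame pos [-86.6  76.2] force [-0.04  0.88]
clock: 17.93
position: [473.9, -68.3, 176.0]
ee_rot: [0.559, 0.829, -0.001, -0.001]
contact_force: [-0.4, 0.3, -0.4]
gripper_width: 45.3
clock: 18.35
position: [349.4, -117.8, 184.5]
ee_rot: [0.56, 0.828, -0.0, -0.002]
contact_force: [-0.7, 0.2, 0.3]
gripper_width: 44.9
clock: 18.52
position: [355.1, -116.9, 185.4]
ee_rot: [0.559, 0.829, 0.0, 0.0]
contact_force: [-0.3, -0.3, 0.1]
gripper_width: 45.1
clk 18.6167 pos [ 355.5 -116.7  185.1] yaw_x 1.9553 zax [-0. -0. -1.]
want [ 543.2 -116.4   50. ] tool delta [-70.1 174.2 135. ] force [-0.45 -0.63  0.06] w 45.2
fixture frame pos [-109.4  201.9] force [-0.53  0.57]
```

View pics/z_scene.png

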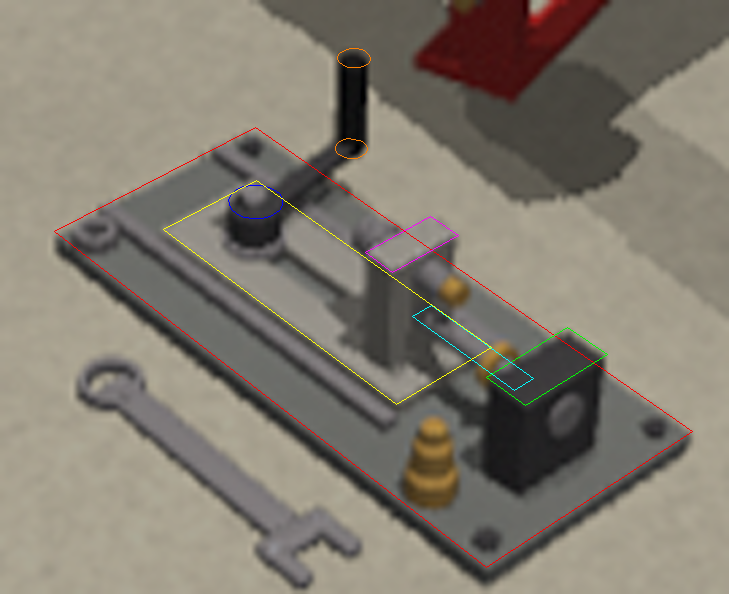

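View pics/z_top.png

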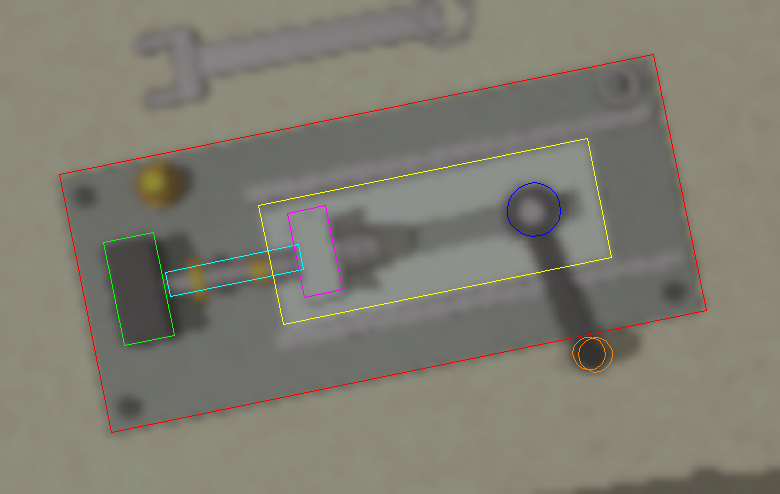

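View pics/z_full.png

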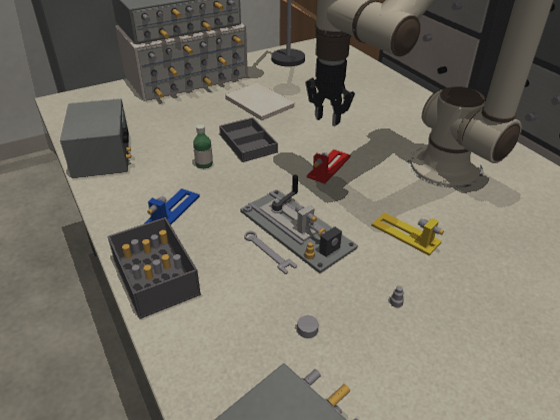

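The pictures show the bracket against the screw in both views, with no visible shift from before the lever swing. The pin matches 1.4 rad, the gripper is clear, and the other items are where they started.

```bash
python3 -c "
from bench import arm
print(arm.job_done())"
```

```text
the job is handed in; nothing more can be done
None
```

The bracket is on the stop screw, the clamp lever is at its end stop, and the job was handed in at about 18.6 s; no verdict was reported.

- **Pressing:** I gripped the bracket's upright and slid it about 50 mm until it stopped moving at the screw. I held a wrist push of 7.6–8.8 N for about 0.9 s. Sliding friction had measured about 2–3 N, so the screw saw roughly 5–6 N. That figure is inferred, because nothing measures the contact force directly. The highest push I read was 8.8 N, at the ends of moves only.
- **Locking:** I released the bracket and a picture showed it still touching the screw. I then swung the lever from about 0.245 rad to its end stop, where the push rose to about 17 N without further movement. The tool position there gives 1.396 rad.
- **Last checks:** In both camera views the bracket showed no visible shift after the lever swing. It looked flat and in line, and the pin matched the 1.4 rad drawing. The gripper was clear with wrist force around zero, and none of the other items looked moved.
- **What disagreed:** The two cameras differed by up to about 5 mm along the plate, and about 2 mm on the bracket itself. I settled the bracket's final position by contact, so this did not affect it. The pin also read 14.5 mm between the fingers against the 16 mm given, but it held throughout the swing.

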